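# Lay out the soldering place

### The job

Lay out the soldering place on the dark mat: centre the grey solder reel on the blue pad and the black tip cleaner on the orange pad, and stand the steel block on the bare mat midway between the two pads, on its underside as it stands now. Then lay the yellow tape roll flat and centred on top of the solder reel, and stand the small black loupe, the same way up as now, centred on top of the steel block. Leave the black jar and the dust brush where they stand.

Things in the scene. Friction and masses are not known exactly. Their poses are not given: they have to be found in the camera images.
- mat: dark rubber work mat, stiff and thick, lying fixed on the bench, 130 x 350 x 8 mm; origin at the centre of its underside, on the bench; its x axis runs along the short side, y along the long side, z up; its top is 8 mm above the bench. The pads' centres lie on its y axis, 120 mm either side of the origin, so the origin is midway between them
- blue_pad: flat round blue pad fixed on the mat, 76 mm across, 2 mm thick, its top 10 mm above the bench; origin at the centre of its underside. It may lie at either end of the mat
- orange_pad: flat round orange pad fixed on the mat, 76 mm across, 2 mm thick, its top 10 mm above the bench; origin at the centre of its underside. It may lie at either end of the mat
- reel_center (a point): centre of the loose solder reel, a light grey upright cylinder 52 mm across and 40 mm high with a green hub, flat on top; the point is 20 mm above its underside; z up its axis; 0.25 to 0.46 kg
- cleaner_center (a point): centre of the loose tip cleaner, a round black cup 58 mm across with pale brass wool bulging at the top, 45 mm high in all; the straight black wall reaches from 0 to 31 mm height; the point is 22.5 mm above its underside; z up
- block_center (a point): centre of the loose steel block, a plain grey block 30 (its x) x 45 (its y) x 30 (its z) mm with a small dark spot on top; the point is 15 mm above its underside; z up; 0.2 to 0.4 kg
- loupe_center (a point): centre of the loose eye loupe, a small black round tube standing on its wide skirt, 38 mm across and 39 mm high, slightly waisted at 20 to 30 mm height (grasp it below that, on the straight skirt), flared rim on top; the point is 19.5 mm above its underside; z up
- tape_center (a point): centre of the loose roll of yellow tape lying flat, 60 mm across outside, 12 mm high, with a pale core (to be held by its outside; nothing enters the core); the point is 6 mm above its underside; z along its axis, up
- jar_center (a point): centre of a loose black jar with a black lid, 48 mm across, 70 mm high; the point is 35 mm above its underside; z up; a bystander, leave it alone
- brush_center (a point): a loose dust brush standing upright on a round foot 36 mm across, with a green and white shaft, 156 mm high; the point is 78 mm above its underside; z up; a bystander, leave it alone

How it is judged (in metres and radians):
At the end, for the whole second after the job is handed in: seen from above: reel within 13 mm of the blue pad's centre, cleaner 13 mm of the orange pad's, block 13 mm of the midpoint of the pads, tape 12 mm of the reel, loupe 10 mm of the block; each resting on its support (height within 4 mm), upright within 0.15 rad, at rest (horizontal distance between reel_center and blue_pad below 0.013 m and height (world z) of reel_center between 0.026 and 0.034 m and angle between each of reel_center, cleaner_center, block_center, tape_center, loupe_center's own z axis and vertical below 0.15 rad and linear speed of each of reel, cleaner, block, tape, loupe below 0.02 m/s and horizontal distance between cleaner_center and orange_pad below 0.013 m and height (world z) of cleaner_center between 0.0285 and 0.0365 m and horizontal distance between block_center and mat below 0.013 m and height (world z) of block_center between 0.019 and 0.027 m and horizontal distance between tape_center and reel_center below 0.012 m and height (world z) of tape_center between 0.052 and 0.06 m and horizontal distance between loupe_center and block_center below 0.01 m and height (world z) of loupe_center between 0.054 and 0.062 m); the robot touches nothing.
It fails at once if the black jar is pushed more than 30 mm or knocked over (distance of jar_center from where it was at the start of the episode above 0.03 m or angle between jar_center's own z axis and vertical above 0.5 rad).
It fails at once if the green dust brush is pushed more than 30 mm or knocked over (distance of brush_center from where it was at the start of the episode above 0.03 m or angle between brush_center's own z axis and vertical above 0.5 rad).
It also fails if it takes over 115 s, if anything falls off the work surface, if the arm or the gripper's body presses on something with over 40 N, if the wrist force passes 120 N, or if a joint passes its speed limit or range.

### The arm

A 6-joint arm with a two-finger parallel gripper is mounted at the origin on the work surface; the furniture and walls round the work are solid. World frame = base frame: x ahead of the robot, y to its left, z up, the work surface at z = 0. Lengths are in m, angles in degrees, forces in N, time in s.
With the tool pointing down it reaches from about 0.25 to 0.725 m from the base axis. Payload 9.7 kg.
Tool frame: the origin (TCP) lies between the finger pads; the fingertips stand 11 mm ahead of it and the grasp point (between the pads) lies 8 mm behind it; z points along the fingers, x is the direction in which the jaws open and shut, and the axes are right-handed (so a half turn about z gives the same grasp; the last joint's range is limited). The gripper opens to 85 mm and grips with 20 to 120 N. Pads are 22 mm wide; open, the fingers measure 114 mm over their backs; the gripper's body (76 mm by 85 mm) begins 54 mm behind the grasp point. The pads swing forward as they close: fully open they stand 13 mm farther back than shut.
Start: joints at [-74.485, 4.979, 10.078, 95.1, 0, 90], TCP at [0.147, -0.53, 0.242] pointing down, gripper open.
Joint ranges: [-179.16, 179.16], [-48.56, 103.87], [-65.8, 70.77], [-126.05, 130.52], [-82.76, 87.17], [-180, 180]. Speed limits (degrees/s): [127.2, 127.2, 147.25, 180, 180, 180].

### API

Orientations are given as [roll, pitch, yaw] about the fixed x, y, z axes, in that order (R = Rz(yaw) Ry(pitch) Rx(roll)).
In Python, from workcell import get_obs, camera, job_done gives the robot as it stands.
- The arm moves only by the tool arm_command, never from a script. Its argument "increments" is a list of rows, each a list of 2 entries, a list of its own where there are three numbers: the shift along the tool's x, y, z in units of 25 mm (1.0 is 25 mm), then the turn about the tool's z in units of 6 degrees (1.0 is 6 degrees). In form: [[[dx, dy, dz], roll], ...]. A call has 1 to 5 rows; each row is the pose to reach, as a shift and turn from the pose measured when the call began, along the tool's axes at that moment; what a row does not reach only later rows make up. A row lasts 1/10 s, in which the tool goes at most 50 mm and 8.59 degrees, less where a joint would pass 70% of its speed; a pose out of reach is approached as far as the arm can. A call with a gripper value outside its range is refused whole. "claw" is the closure, from -1 (fully open) to 1 (shut), so that 0 is half open, set as the call begins (left out, the last holds). The fingers move at their own pace and stop on an object; "force" is the grip in N (left out, the last holds). Time passes only in rows, so rows that repeat a pose let the fingers close. It gives the time, the measured TCP pose, the force and the opening at its end, in the units of the state.
- get_obs(): the state, without advancing time (a new reading comes with each control period).
- camera(name): name is "side" or "top" or "wrist"; returns a dict with "frame" (420x560x3 uint8, red, green, blue), "range_z" (420x560 float32, m along the optical axis (not along the pixel's ray), 0 where there is no reading), "K" (3x3 intrinsics, pixels), "R" (3x3) and "t" (3): a world point X has camera coordinates R X + t; the wrist camera has in their place "hand_eye" (4x4, takes a point from camera to tool coordinates, whose origin is the TCP and whose axes are the tool frame's). Camera axes: x right, y down, z forward; pixel columns grow to the right and rows downward; lengths in m; the calibration is good to about 2 mm. A picture is of the moment at which its call begins: read the wrist's pose just before it.
- job_done(): hands the job in, once; it reports no verdict.
The state is a dict: "time": time; "q": joint angles; "qd": joint speeds; "joint_efforts": joint torques, N m; "ee_pos": TCP position; "tcp_rot": TCP orientation; "wrist_force": force on the tool from outside, world axes, zero at the start; "torque": the same for the moment, N m; "opening": finger opening in m.
Only numpy, scipy, OpenCV 4.12 (cv2) and the standard library are available. Lean on these libraries where they do the work, as an engineer would, in place of code of your own. Each camera call takes 0.05 s, during which the arm holds its last target.

## Working session

There is one attempt and no reset: what is moved stays moved. The work goes in short steps, Python scripts to look and compute and a tool call to move; the robot and the scene stay as the last step left them, time stands still between calls to the robot, and variables do not carry over. Pictures are saved under pics/ and viewed, and the job is handed in when it is done.

Besides the shell and the picture viewer there is one more tool, called after "Request:" in YAML: its name, and indented under it one key for each argument. arm_command: Moves the arm, as the interface text tells. Its arguments: {"type":"object","properties":{"increments":{"type":"array"},"claw":{"type":"number"},"force":{"type":"number"}},"required":["increments"]}

```bash
mkdir -p pics; ls; python3 - <<'E'
from workcell import get_obs,camera
import cv2,numpy as np
o=get_obs();print(o)
for n in ['top','side']:
    c=camera(n);cv2.imwrite(f'pics/{n}0.png',c['frame'][:,:,::-1]);np.savez(f'{n}0.npz',**c);print(n,c['K'],c['R'],c['t'])
E
```

```text
pics
{'time': 0.0, 'q': array([-7.44842327e+01,  5.01098746e+00,  1.00332933e+01,  9.50981775e+01,
       -1.15165530e-03,  8.99994950e+01]), 'qd': array([ 0.0521952 ,  0.00892291, -0.02947028, -0.11682822,  0.10388681,
        0.08890061]), 'joint_efforts': array([ 2.08391793e-03, -5.20384562e+01,  4.64805973e+01,  1.62514084e-02,
        1.65219549e-04,  7.69250477e-06]), 'ee_pos': array([ 0.14706502, -0.52975378,  0.24157373]), 'tcp_rot': array([ 1.79998849e+02,  7.58717079e-02, -7.44837277e+01]), 'wrist_force': array([ 0.03921543,  0.15678652, -0.34507413]), 'torque': array([-0.03651551,  0.04446682,  0.00657502]), 'opening': 0.085465247116003}
top [[381.59022701   0.         277.70761576]
 [  0.         381.59022701 211.20529611]
 [  0.           0.           1.        ]] [[ 0.02253666 -0.99974486  0.00152346]
 [-0.98617613 -0.02248096 -0.16416835]
 [ 0.16416072  0.00219741 -0.98643116]] [-0.0282065   0.50845031  0.92760181]
side [[379.09058815   0.         279.82053365]
 [  0.         379.09058815 209.36806622]
 [  0.           0.           1.        ]] [[-0.88409999 -0.4670498  -0.01522172]
 [-0.20151293  0.41043789 -0.8893443 ]
 [ 0.42161565 -0.78320191 -0.45698471]] [0.44924158 0.16750637 0.82859007]
```

View pics/top0.png

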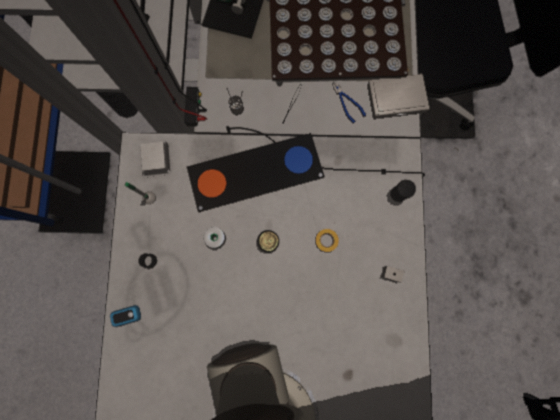

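View pics/side0.png

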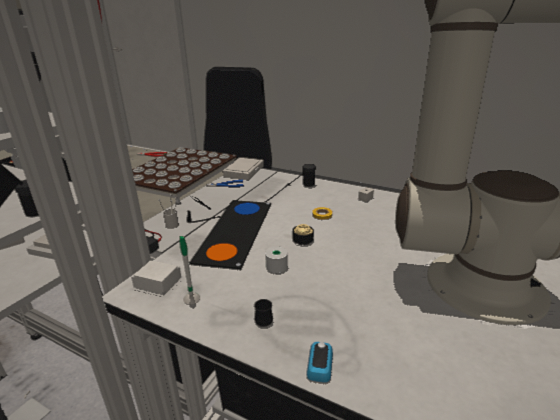

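```bash
cat > h.py <<'E'
import numpy as np,cv2
def load(n): return dict(np.load(n))
def ray(c,u,v,z):
    K,R,t=c['K'],c['R'],c['t']
    C=-R.T@t; d=R.T@np.linalg.inv(K)@np.array([u,v,1.]); return C+d*(z-C[2])/d[2]
def cloud(c):
    d=c['range_z'];v,u=np.mgrid[:d.shape[0],:d.shape[1]]
    p=np.stack([(u-c['K'][0,2])/c['K'][0,0]*d,(v-c['K'][1,2])/c['K'][1,1]*d,d],-1)
    P=(p-c['t'])@c['R']; P[d==0]=np.nan; return P
def proj(c,X):
    p=c['R']@np.array(X)+c['t']; p=c['K']@p; return p[:2]/p[2]
E
python3 - <<'E'
from h import *
c=load('top0.npz');f=c['frame'][:,:,::-1]
cv2.imwrite('pics/topA.png',cv2.resize(f[120:290,115:275],None,fx=5,fy=5,interpolation=2)[:,:][:850,:800][:600])
cv2.imwrite('pics/topB.png',cv2.resize(f[210:290,120:280],None,fx=5,fy=5,interpolation=2))
cv2.imwrite('pics/topC.png',cv2.resize(f[170:290,280:440],None,fx=5,fy=5,interpolation=2))
P=cloud(c)
for n,(u,v),z in [('orange',(212,183),.01),('blue',(298,160),.01),('reel',(215,238),.04),('cleaner',(268,241),.04),('tape',(327,240),.012),('block',(393,273),.03),('loupe',(148,260),.039),('jar',(402,190),.07)]:
    print(n,ray(c,u,v,z).round(4),P[v,u].round(4))
E
```

```text
orange [0.5863 0.1597 0.01  ] [0.5865 0.1599 0.009 ]
blue [ 0.6549 -0.068   0.01  ] [ 0.654  -0.0678  0.0129]
reel [0.4374 0.1395 0.04  ] [ 0.4411  0.1463 -0.0011]
cleaner [0.4328 0.006  0.04  ] [0.4328 0.006  0.0402]
tape [ 0.4413 -0.1459  0.012 ] [ 0.4423 -0.1472  0.0019]
block [ 0.3606 -0.3091  0.03  ] [ 0.3605 -0.3084  0.0323]
loupe [0.3787 0.3041 0.039 ] [0.3799 0.317  0.0005]
jar [ 0.5649 -0.3251  0.07  ] [ 0.5648 -0.325   0.0703]
```

View pics/topA.png

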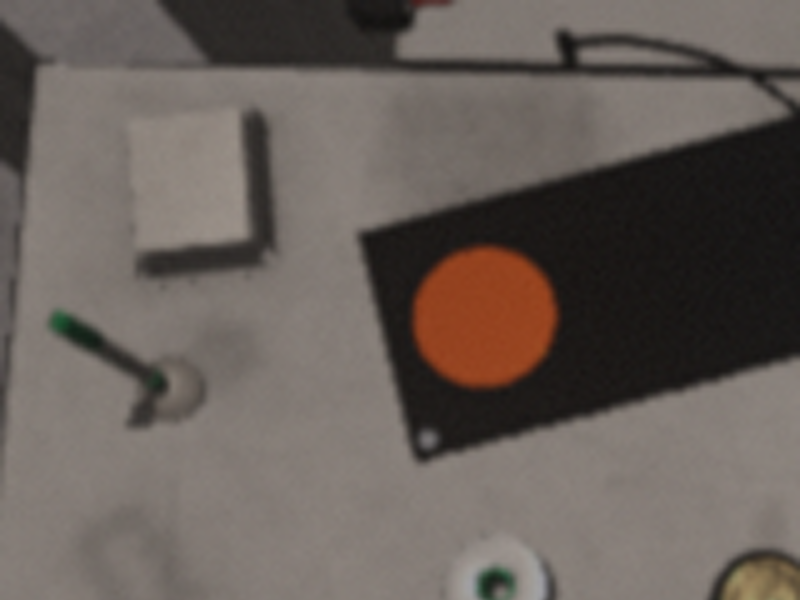

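View pics/topB.png

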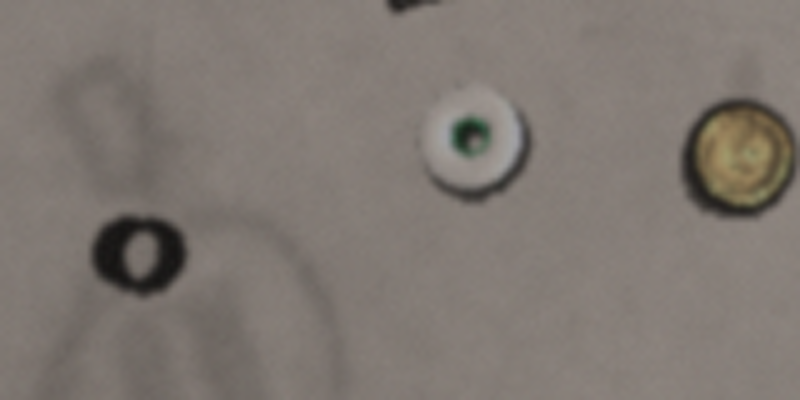

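View pics/topC.png

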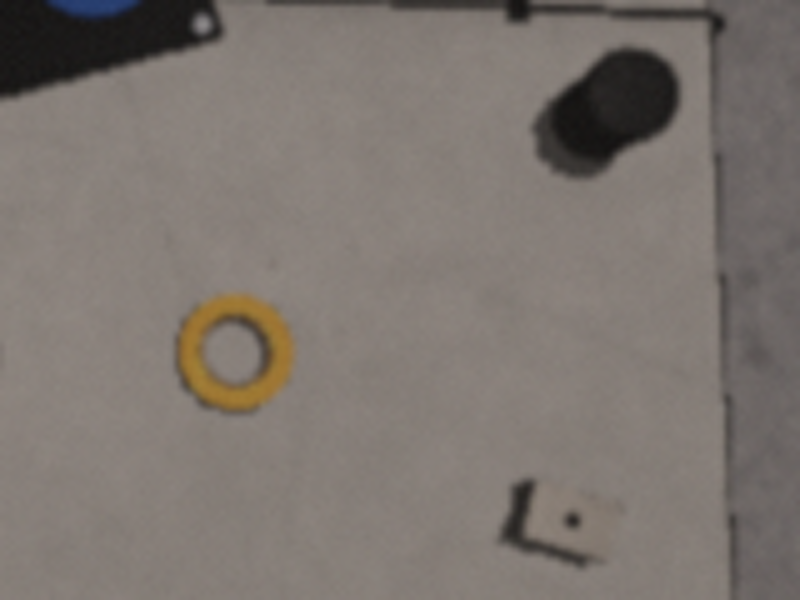

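```bash
python3 - <<'E'
from h import *
t=load('top0.npz');s=load('side0.npz');f=s['frame'][:,:,::-1]
Pt=cloud(t);Ps=cloud(s)
est={'reel':(.4380,.1405,.04),'cleaner':(.4335,.006,.03),'tape':(.4413,-.1459,.012),'block':(.36,-.310,.03),'loupe':(.3787,.3041,.039)}
for n,(x,y,z) in est.items():
  for nm,P in (('top',Pt),('side',Ps)):
    m=(np.hypot(P[...,0]-x,P[...,1]-y)<.045)&(P[...,2]>.008)
    q=P[m]; 
    if len(q): print(n,nm,len(q),'mean',q.mean(0).round(4),'min',np.percentile(q,3,0).round(4),'max',np.percentile(q,97,0).round(4))
for n,(u,v),z in [('orange',(211.6,183),.01),('blue',(298.,160),.01),('reel',(214.2,237.2),.04),('cleanerRim',(267.6,240.8),.036),('tape',(326.6,240),.012),('block',(394,273.6),.03),('loupe',(147.6,260.6),.039),('jarTop',(405.8,188.4),.07),('brush',(149.6,197.2),.003)]:
    print(n,ray(t,u,v,z).round(4))
crop=f[150:330,130:380]
cv2.imwrite('pics/sideA.png',cv2.resize(crop,None,fx=3.2,fy=3.2,interpolation=2))
cv2.imwrite('pics/block.png',cv2.resize(t['frame'][255:295,370:420,::-1],None,fx=14,fy=14,interpolation=2))
E
```

```text
reel top 351 mean [0.4386 0.142  0.0377] min [0.4151 0.119  0.0156] max [0.4625 0.165  0.0434]
reel side 467 mean [0.4376 0.1526 0.0325] min [0.417  0.1233 0.0105] max [0.4632 0.1693 0.0428]
cleaner top 391 mean [0.4339 0.0069 0.0325] min [ 0.4086 -0.0168  0.0164] max [0.4591 0.0322 0.0448]
cleaner side 366 mean [0.4311 0.0191 0.0287] min [ 0.4095 -0.0085  0.0096] max [0.4591 0.0363 0.0447]
tape top 296 mean [ 0.4408 -0.1448  0.0118] min [ 0.4151 -0.1717  0.0086] max [ 0.4675 -0.1175  0.015 ]
tape side 160 mean [ 0.4433 -0.1417  0.0129] min [ 0.4164 -0.1717  0.0089] max [ 0.47   -0.1149  0.0156]
block top 255 mean [ 0.3582 -0.3087  0.0284] min [ 0.3411 -0.3317  0.0131] max [ 0.3752 -0.2871  0.0334]
block side 159 mean [ 0.3601 -0.3032  0.0243] min [ 0.3436 -0.3304  0.0091] max [ 0.3808 -0.2864  0.0333]
loupe top 162 mean [0.3779 0.311  0.0263] min [0.3617 0.2944 0.0092] max [0.3936 0.3277 0.041 ]
loupe side 417 mean [0.379  0.314  0.0266] min [0.3636 0.2959 0.0097] max [0.3957 0.3286 0.0407]
orange [0.5863 0.1608 0.01  ]
blue [ 0.6549 -0.068   0.01  ]
reel [0.4393 0.1417 0.04  ]
cleanerRim [0.4337 0.0071 0.036 ]
tape [ 0.4413 -0.1449  0.012 ]
block [ 0.3591 -0.3116  0.03  ]
loupe [0.3772 0.3049 0.039 ]
jarTop [ 0.5692 -0.3347  0.07  ]
brush [0.5454 0.3249 0.003 ]
```

View pics/block.png

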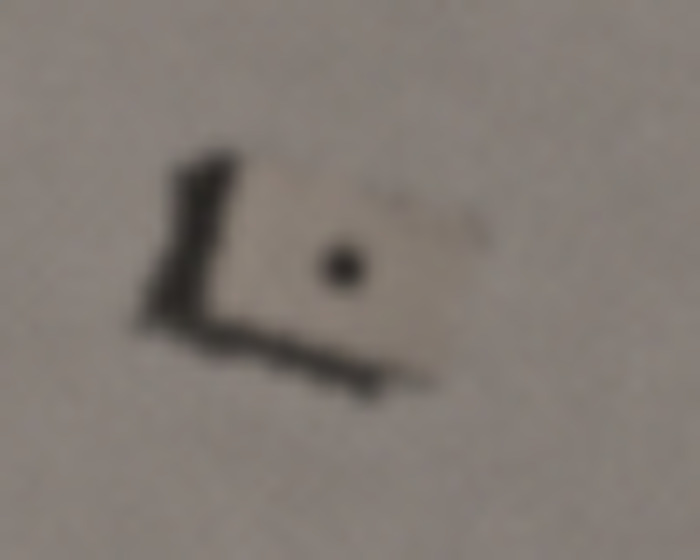

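```bash
cat > go.py <<'E'
import sys
from h import *
from workcell import get_obs
from scipy.spatial.transform import Rotation as Ro
def show():
    o=get_obs();print('t',round(o['time'],2),'pos',o['ee_pos'].round(4),'rot',o['tcp_rot'].round(2),'F',o['wrist_force'].round(1),'open',round(o['opening'],4),'q',o['q'].round(0));return o
def to(x,y,z,yaw):
    o=show();R=Ro.from_euler('xyz',o['tcp_rot'],degrees=True).as_matrix()
    d=R.T@(np.array([x,y,z])-o['ee_pos'])/.025
    dy=(yaw-o['tcp_rot'][2]+180)%360-180
    print('inc',d.round(2),'roll',round(-dy/6,2))
if len(sys.argv)>4: to(*map(float,sys.argv[1:5]))
elif __name__=='__main__': show()
E
python3 go.py .4385 .1415 .13 0
```

```text
t 0.1 pos [ 0.1471 -0.5298  0.2416] rot [-1.800e+02  7.000e-02 -7.449e+01] F [ 0.6 -0.3 -1. ] open 0.0853 q [-74.   5.  10.  95.   0.  90.]
inc [-22.75 -18.41   4.49] roll -12.41
```

Request:
arm_command:
  increments:
    - [[-22.75,-18.4,3.6],-12.4]
    - [[-22.75,-18.4,3.6],-12.4]
    - [[-22.75,-18.4,3.6],-12.4]
    - [[-22.75,-18.4,3.6],-12.4]
    - [[-22.75,-18.4,3.6],-12.4]
  claw: -0.6
  force: 40

```text
time: 0.6
ee_pos: [0.2459, -0.3005, 0.2112]
tcp_rot: [-180.0, 0.0, -31.2]
wrist_force: [1.0, 0.2, -0.1]
opening: 0.068
```

```bash
python3 go.py .4385 .1415 .13 0
```

```text
t 0.6 pos [ 0.2459 -0.3005  0.2112] rot [-1.7995e+02  3.0000e-02 -3.1200e+01] F [ 1.   0.2 -0.1] open 0.068 q [-51. -18. -14.  94.   0.  70.]
inc [ -2.57 -19.11   3.26] roll -5.2
```

Request:
arm_command:
  increments:
    - [[-2.57,-19.1,2.5],-5.2]
    - [[-2.57,-19.1,2.5],-5.2]
    - [[-2.57,-19.1,2.5],-5.2]
    - [[-2.57,-19.1,2.5],-5.2]
    - [[-2.57,-19.1,2.5],-5.2]

```text
time: 1.1
ee_pos: [0.3447, -0.0729, 0.1794]
tcp_rot: [-180.0, -0.0, 0.2]
wrist_force: [1.9, -0.8, 0.9]
opening: 0.068
```

```bash
python3 go.py .4385 .1415 .13 0
```

```text
t 1.1 pos [ 0.3447 -0.0729  0.1794] rot [-1.7996e+02 -5.0000e-02  1.8000e-01] F [ 1.9 -0.8  0.9] open 0.068 q [-12. -23. -21.  92.   0.  78.]
inc [ 3.78 -8.56  1.99] roll 0.03
```

Request:
arm_command:
  increments:
    - [[3.78,-8.56,2.0],0]
    - [[3.78,-8.56,2.0],0]
    - [[3.78,-8.56,2.0],0]
    - [[3.78,-8.56,2.0],0]
    - [[3.78,-8.56,2.0],0]

```text
time: 1.6
ee_pos: [0.4387, 0.144, 0.1287]
tcp_rot: [-180.0, -0.0, 0.3]
wrist_force: [0.3, -0.2, 0.6]
opening: 0.0684
```

```bash
cat > w.py <<'E'
import sys
from h import *
from workcell import get_obs,camera
from scipy.spatial.transform import Rotation as Ro
o=get_obs();c=camera('wrist')
T=np.eye(4);T[:3,:3]=Ro.from_euler('xyz',o['tcp_rot'],degrees=True).as_matrix();T[:3,3]=o['ee_pos']
W=T@c['hand_eye'];R=W[:3,:3].T;t=-R@W[:3,3]
n=sys.argv[1];np.savez(n+'.npz',frame=c['frame'],range_z=c['range_z'],K=c['K'],R=R,t=t)
cv2.imwrite(f'pics/{n}.png',c['frame'][:,:,::-1])
print(c['hand_eye'].round(3))
E
python3 w.py w1; python3 go.py .4385 .1415 .05 0
```

```text
[[ 1.    -0.001 -0.    -0.001]
 [ 0.001  0.964  0.267 -0.067]
 [ 0.    -0.267  0.964 -0.132]
 [ 0.     0.     0.     1.   ]]
t 1.65 pos [0.44   0.1474 0.1269] rot [-1.7988e+02  3.0000e-02  3.5000e-01] F [-3.9  0.1 -3. ] open 0.0685 q [ 18.  -8. -15.  83.   0. 108.]
inc [-0.06  0.24  3.08] roll 0.06
```

View pics/w1.png

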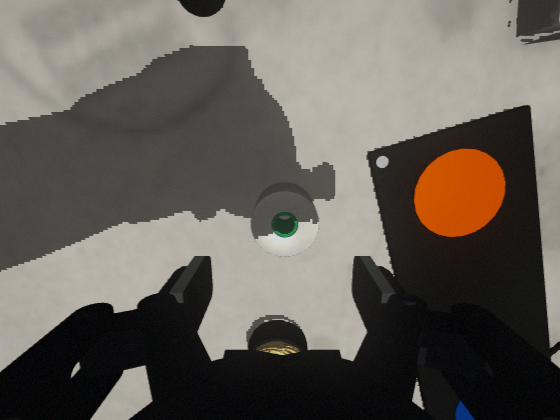

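Request:
arm_command:
  increments:
    - [[-0.06,0.24,1.5],0]
    - [[-0.06,0.24,1.5],0]
    - [[-0.06,0.24,1.5],0]
    - [[-0.06,0.24,1.5],0]

```text
time: 2.05
ee_pos: [0.439, 0.1412, 0.0911]
tcp_rot: [-179.9, -0.1, 0.3]
wrist_force: [-0.0, -0.2, 0.3]
opening: 0.0684
```

```bash
python3 w.py w2; python3 go.py .4385 .1415 .05 0
```

```text
[[ 1.    -0.001 -0.    -0.001]
 [ 0.001  0.964  0.267 -0.067]
 [ 0.    -0.267  0.964 -0.132]
 [ 0.     0.     0.     1.   ]]
t 2.1 pos [0.4392 0.1412 0.0912] rot [-1.7984e+02 -1.0000e-01  2.9000e-01] F [0.6 0.1 0.4] open 0.0685 q [ 18.  -8. -19.  78.   0. 107.]
inc [-0.03 -0.01  1.65] roll 0.05
```

View pics/w2.png

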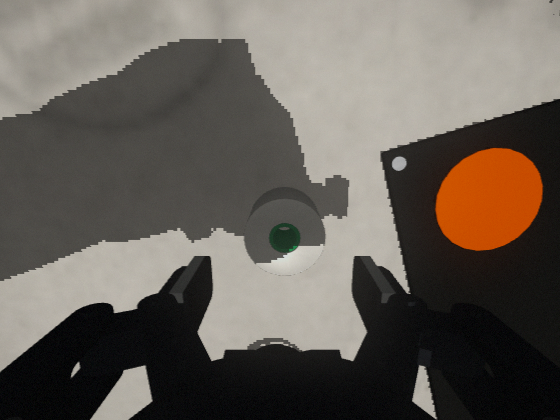

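```bash
python3 - <<'E'
from h import *
c=load('w2.npz');P=cloud(c)
print(ray(c,285.5,236.5,.04),ray(c,489.5,199.5,.01),P[225,270],P[199,489])
E
```

```text
[0.44021299 0.14222309 0.04      ] [0.58631531 0.16007775 0.01      ] [0.43041981 0.1497966  0.03989055] [0.58593934 0.16042644 0.00992975]
```

Request:
arm_command:
  increments:
    - [[0.02,-0.03,1.0],0]
    - [[0.03,-0.03,2.0],0]
    - [[0.03,-0.03,2.9],0]
    - [[0.03,-0.03,2.96],0]

```text
time: 2.5
ee_pos: [0.4393, 0.1415, 0.0161]
tcp_rot: [-179.9, 0.0, 0.2]
wrist_force: [-0.1, -0.2, -0.9]
opening: 0.0684
```

Request:
arm_command:
  increments:
    - [[0,0,0],0]
    - [[0,0,0],0]
    - [[0,0,0],0]
    - [[0,0,0],0]
  claw: 1
  force: 50

```text
time: 2.9
ee_pos: [0.4402, 0.1416, 0.0179]
tcp_rot: [-179.9, -0.1, 0.2]
wrist_force: [-1.4, -2.7, 7.5]
opening: 0.0512
```

```bash
python3 go.py .6549 -.068 .13 0
```

```text
t 2.9 pos [0.4402 0.1416 0.0179] rot [-1.7985e+02 -1.2000e-01  2.3000e-01] F [-1.4 -2.7  7.5] open 0.0512 q [ 18.  -5. -25.  70.   0. 108.]
inc [ 8.56  8.41 -4.49] roll 0.04
```

Request:
arm_command:
  increments:
    - [[0,0,-1],0]
    - [[0,0,-2],0]
    - [[0,0,-3],0]
    - [[1,1,-3.4],0]
    - [[2.2,2.1,-3.4],0]

```text
time: 3.4
ee_pos: [0.4965, 0.0894, 0.1058]
tcp_rot: [-179.8, -0.4, 0.4]
wrist_force: [0.3, 0.4, -3.7]
opening: 0.0507
```

```bash
python3 go.py .6549 -.068 .10 0
```

```text
t 3.4 pos [0.4965 0.0894 0.1058] rot [-179.8    -0.35    0.37] F [ 0.3  0.4 -3.7] open 0.0507 q [ 10.  -2. -12.  79.   0. 100.]
inc [6.29 6.34 0.25] roll 0.06
```

Carrying the reel to above the blue pad.

Request:
arm_command:
  increments:
    - [[1.3,1.3,0.2],0]
    - [[2.8,2.8,0.2],0]
    - [[4.2,4.2,0.2],0]
    - [[5.5,5.5,0.2],0]
    - [[6.29,6.34,0.2],0]

```text
time: 3.9
ee_pos: [0.6567, -0.0708, 0.1008]
tcp_rot: [-179.8, -0.4, 0.3]
wrist_force: [0.5, 0.8, -2.9]
opening: 0.051
```

Request:
arm_command:
  increments:
    - [[0,0,0],0]
    - [[0,0,0],0]
    - [[0,0,0],0]

```text
time: 4.2
ee_pos: [0.6561, -0.0702, 0.1008]
tcp_rot: [-179.8, -0.3, 0.3]
wrist_force: [-0.2, 0.1, -3.2]
opening: 0.0507
```

```bash
python3 w.py w3; python3 go.py .6549 -.068 .0275 0
```

```text
[[ 1.    -0.001 -0.    -0.001]
 [ 0.001  0.964  0.267 -0.067]
 [ 0.    -0.267  0.964 -0.132]
 [ 0.     0.     0.     1.   ]]
t 4.25 pos [ 0.6561 -0.0699  0.1011] rot [-179.81   -0.36    0.33] F [-0.5  0.3 -3.8] open 0.0508 q [-6. 19. 11. 82.  0. 83.]
inc [-0.07 -0.07  2.94] roll 0.05
```

View pics/w3.png

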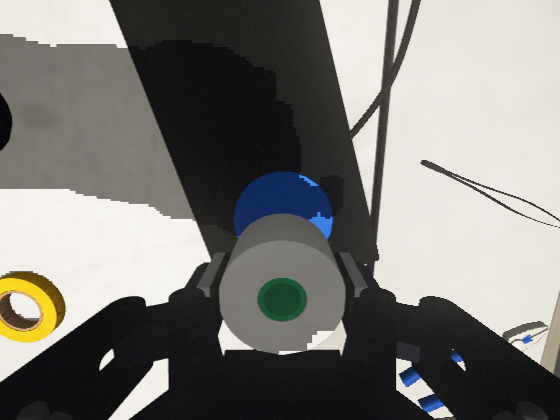

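```bash
python3 - <<'E'
from h import *
c=load('w3.npz');P=cloud(c)
print(ray(c,283,219.5,.01),P[200,265]); z=P[330,282,2];print(P[330,282],ray(c,282,299,z))
print(proj(c,[.6549,-.068,.01]),proj(c,[.6549,-.068+.038,.01]),proj(c,[.6549+.038,-.068,.01]))
E
```

```text
[ 0.65634732 -0.06957748  0.01      ] [ 0.64277462 -0.05461816  0.0091552 ]
[ 0.65493025 -0.08431519  0.12291596] [ 0.65486558 -0.06981981  0.12291596]
[281.10469608 217.50155321] [281.29769183 167.21821885] [331.10384317 217.62803173]
```

Request:
arm_command:
  increments:
    - [[-0.02,-0.04,1.2],0]
    - [[-0.02,-0.04,2.2],0]
    - [[-0.02,-0.04,2.7],0]
    - [[-0.02,-0.04,2.9],0]
    - [[-0.02,-0.04,2.92],0]

```text
time: 4.75
ee_pos: [0.656, -0.0682, 0.0289]
tcp_rot: [-179.8, -0.4, 0.4]
wrist_force: [-0.1, 0.2, -3.0]
opening: 0.0509
```

Request:
arm_command:
  increments:
    - [[0,0,0.02],0]
    - [[0,0,0.02],0]

```text
time: 4.95
ee_pos: [0.6566, -0.0681, 0.0296]
tcp_rot: [-179.8, -0.5, 0.4]
wrist_force: [0.4, 0.3, -3.3]
opening: 0.0507
```

Request:
arm_command:
  increments:
    - [[0,0,0],0]
    - [[0,0,0],0]
    - [[0,0,0],0]
  claw: -0.7

```text
time: 5.25
ee_pos: [0.657, -0.0682, 0.0302]
tcp_rot: [-179.8, -0.6, 0.4]
wrist_force: [-0.5, 0.1, -0.5]
opening: 0.0724
```

Request:
arm_command:
  increments:
    - [[0,0,-1],0]
    - [[0,0,-2],0]
    - [[0,0,-3],0]
    - [[0,0,-3.5],0]
    - [[0,0,-3.5],0]

```text
time: 5.75
ee_pos: [0.6572, -0.0686, 0.1198]
tcp_rot: [-179.8, -0.7, 0.4]
wrist_force: [-0.0, 0.9, -0.7]
opening: 0.0723
```

```bash
python3 w.py w4; python3 go.py .4337 .007 .10 0
```

```text
[[ 1.    -0.001 -0.    -0.001]
 [ 0.001  0.964  0.267 -0.067]
 [ 0.    -0.267  0.964 -0.132]
 [ 0.     0.     0.     1.   ]]
t 5.8 pos [ 0.6566 -0.0686  0.118 ] rot [-179.83   -0.62    0.36] F [-0.7  0.3 -0.7] open 0.0725 q [-6. 19. 13. 83.  0. 84.]
inc [-8.9  -3.08  0.63] roll 0.06
```

View pics/w4.png

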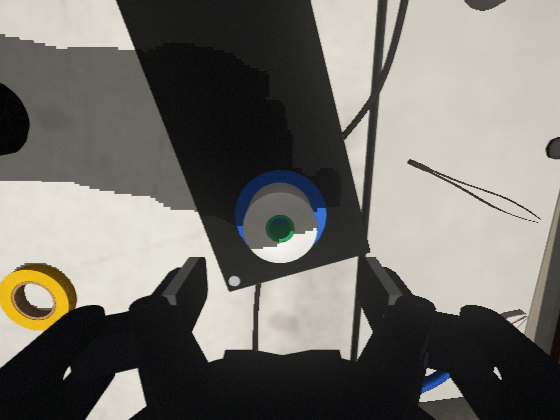

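```bash
python3 - <<'E'
from h import *
c=load('w4.npz');P=cloud(c)
print(ray(c,281,215,.01));print(P[240,290],ray(c,280,223,.05))
E
```

```text
[ 0.65672187 -0.06980684  0.01      ]
[ 0.66263871 -0.07670093  0.05040545] [ 0.65558692 -0.06437935  0.05      ]
```

Request:
arm_command:
  increments:
    - [[-2,-0.7,0],0]
    - [[-4,-1.4,0],0]
    - [[-6,-2.1,0],0]
    - [[-8,-2.8,0],0]
    - [[-8.9,-3.08,0],0]
  claw: -0.8

```text
time: 6.3
ee_pos: [0.4303, 0.0076, 0.1137]
tcp_rot: [-179.8, -0.4, 0.4]
wrist_force: [0.1, -0.7, 0.6]
opening: 0.0773
```

```bash
python3 go.py .4337 .007 .018 0
```

```text
t 6.3 pos [0.4303 0.0076 0.1137] rot [-179.82   -0.44    0.38] F [ 0.1 -0.7  0.6] open 0.0773 q [  1. -13. -21.  81.   0.  91.]
inc [0.11 0.04 3.83] roll 0.06
```

Request:
arm_command:
  increments:
    - [[0.11,0.04,0.7],0]
    - [[0.11,0.04,0.7],0]
    - [[0.11,0.04,0.7],0]

```text
time: 6.6
ee_pos: [0.4328, 0.0066, 0.0954]
tcp_rot: [-179.8, -0.4, 0.4]
wrist_force: [0.4, -0.4, -0.1]
opening: 0.0768
```

```bash
python3 w.py w5; python3 go.py .4337 .007 .018 0
```

```text
[[ 1.    -0.001 -0.    -0.001]
 [ 0.001  0.964  0.267 -0.067]
 [ 0.    -0.267  0.964 -0.132]
 [ 0.     0.     0.     1.   ]]
t 6.65 pos [0.4333 0.0066 0.0959] rot [-179.82   -0.39    0.37] F [-0.3  0.4  0. ] open 0.077 q [  1. -12. -22.  79.   0.  90.]
inc [-0.   -0.01  3.12] roll 0.06
```

View pics/w5.png

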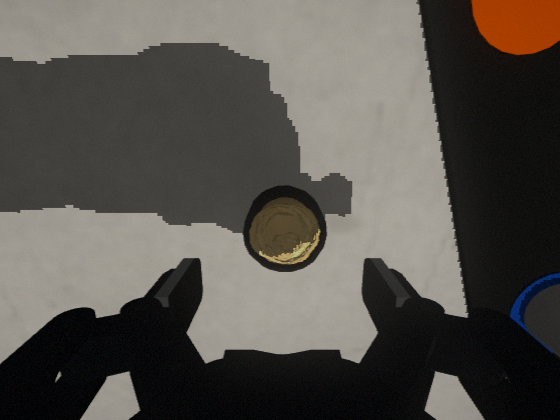

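```bash
python3 - <<'E'
from h import *
c=load('w5.npz');P=cloud(c)
print(ray(c,285,230,.033),ray(c,285,231,.04))
m=(abs(P[...,2]-.03)<.018)&(P[...,2]>.015)&(np.hypot(P[...,0]-.4337,P[...,1]-.007)<.05);q=P[m];print(np.percentile(q,[2,98],0))
E
```

```text
[0.43408965 0.00829578 0.033     ] [0.43396293 0.00994325 0.04      ]
[[ 0.40789387 -0.02051393  0.01825303]
 [ 0.45925329  0.03276367  0.04406241]]
```

Request:
arm_command:
  increments:
    - [[0.02,-0.04,1.2],0]
    - [[0.02,-0.04,2.2],0]
    - [[0.02,-0.04,3.0],0]
    - [[0.02,-0.04,3.12],0]

```text
time: 7.05
ee_pos: [0.4334, 0.0076, 0.0158]
tcp_rot: [-179.8, -0.2, 0.3]
wrist_force: [-0.7, -0.6, -0.6]
opening: 0.0769
```

Request:
arm_command:
  increments:
    - [[0,0,0],0]
    - [[0,0,0],0]
    - [[0,0,0],0]
    - [[0,0,0],0]
  claw: 1
  force: 40

```text
time: 7.45
ee_pos: [0.4341, 0.0075, 0.0167]
tcp_rot: [-179.8, -0.2, 0.3]
wrist_force: [-0.1, -0.4, 2.7]
opening: 0.0556
```

Request:
arm_command:
  increments:
    - [[0,0,-1],0]
    - [[0,0,-2],0]
    - [[0,0,-3],0]
    - [[0,0,-3.3],0]
    - [[0,0,-3.3],0]

```text
time: 7.95
ee_pos: [0.4345, 0.0073, 0.1001]
tcp_rot: [-179.8, -0.4, 0.3]
wrist_force: [0.8, -0.7, -1.5]
opening: 0.056
```

```bash
python3 go.py .5863 .1603 .10 0
```

```text
t 7.95 pos [0.4345 0.0073 0.1001] rot [-179.83   -0.37    0.34] F [ 0.8 -0.7 -1.5] open 0.056 q [  1. -12. -22.  80.   0.  91.]
inc [ 6.11 -6.08  0.06] roll 0.06
```

Request:
arm_command:
  increments:
    - [[1.3,-1.3,0],0]
    - [[2.8,-2.8,0],0]
    - [[4.3,-4.3,0],0]
    - [[5.5,-5.4,0],0]
    - [[6.1,-6.05,0],0]

```text
time: 8.45
ee_pos: [0.5874, 0.1619, 0.0988]
tcp_rot: [-179.8, -0.3, 0.4]
wrist_force: [-1.0, -0.8, -1.1]
opening: 0.0556
```

Request:
arm_command:
  increments:
    - [[0.03,-0.03,0],0]
    - [[0.03,-0.03,0],0]
    - [[0.03,-0.03,0],0]

```text
time: 8.75
ee_pos: [0.5871, 0.1619, 0.0978]
tcp_rot: [-179.9, -0.2, 0.4]
wrist_force: [0.3, 0.3, -1.7]
opening: 0.0553
```

```bash
python3 w.py w6; python3 go.py .5863 .1603 .027 0
```

```text
[[ 1.    -0.001 -0.    -0.001]
 [ 0.001  0.964  0.267 -0.067]
 [ 0.    -0.267  0.964 -0.132]
 [ 0.     0.     0.     1.   ]]
t 8.8 pos [0.5873 0.1617 0.0983] rot [-179.87   -0.2     0.38] F [-0.  -0.3 -1.4] open 0.0559 q [ 15.  12.   2.  80.   0. 105.]
inc [-0.05  0.06  2.85] roll 0.06
```

View pics/w6.png

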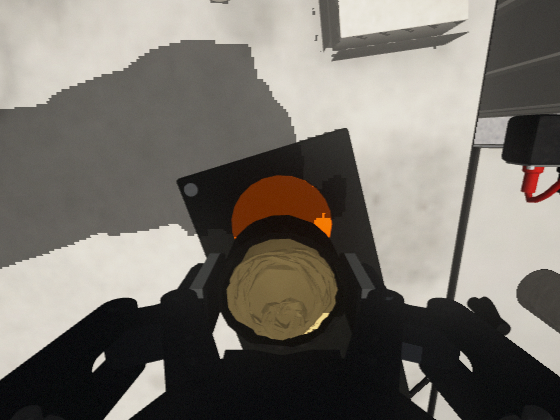

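Request:
arm_command:
  increments:
    - [[-0.03,0.05,1.2],0]
    - [[-0.03,0.05,2.2],0]
    - [[-0.03,0.05,2.7],0]
    - [[-0.03,0.05,2.84],0]
    - [[-0.03,0.05,2.84],0]

```text
time: 9.3
ee_pos: [0.5869, 0.1604, 0.0281]
tcp_rot: [-179.9, -0.2, 0.4]
wrist_force: [-0.3, -0.2, -1.0]
opening: 0.0553
```

Request:
arm_command:
  increments:
    - [[0,0,0.02],0]
    - [[0,0,0.02],0]

```text
time: 9.5
ee_pos: [0.5876, 0.1605, 0.0288]
tcp_rot: [-179.8, -0.3, 0.4]
wrist_force: [0.2, -0.1, -1.0]
opening: 0.0559
```

Request:
arm_command:
  increments:
    - [[0,0,0],0]
    - [[0,0,0],0]
    - [[0,0,0],0]
  claw: -0.8

```text
time: 9.8
ee_pos: [0.5878, 0.1606, 0.0292]
tcp_rot: [-179.8, -0.4, 0.4]
wrist_force: [0.1, -0.0, -0.8]
opening: 0.0767
```

Request:
arm_command:
  increments:
    - [[0,0,-1],0]
    - [[0,0,-2],0]
    - [[0,0,-3],0]
    - [[0,0,-4],0]
    - [[0,0,-4],0]

```text
time: 10.3
ee_pos: [0.5887, 0.1608, 0.1333]
tcp_rot: [-179.7, -0.7, 0.4]
wrist_force: [0.4, -0.2, 0.1]
opening: 0.0774
```

Request:
arm_command:
  increments:
    - [[0,0,0],0]
    - [[0,0,0],0]

```text
time: 10.5
ee_pos: [0.5886, 0.1607, 0.1329]
tcp_rot: [-179.7, -0.7, 0.4]
wrist_force: [0.1, -0.8, 0.2]
opening: 0.0767
```

```bash
python3 w.py w7; python3 go.py .359 -.3105 .11 -14
```

```text
[[ 1.    -0.001 -0.    -0.001]
 [ 0.001  0.964  0.267 -0.067]
 [ 0.    -0.267  0.964 -0.132]
 [ 0.     0.     0.     1.   ]]
t 10.55 pos [0.5884 0.1607 0.1325] rot [-179.74   -0.65    0.37] F [-0.1  0.4  0.4] open 0.0769 q [ 15.  12.   5.  83.   0. 105.]
inc [-9.31 18.79  0.71] roll 2.39
```

View pics/w7.png

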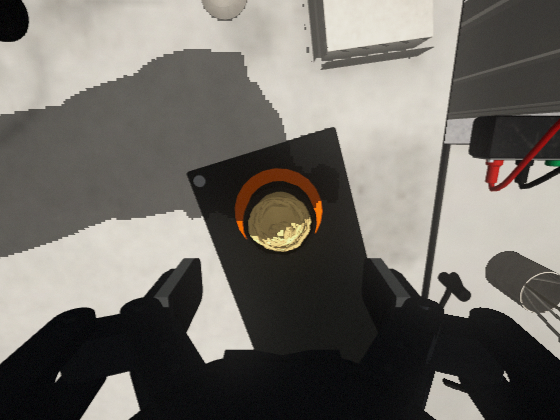

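Request:
arm_command:
  increments:
    - [[-0.9,1.8,0],0.4]
    - [[-1.8,3.6,0],0.8]
    - [[-2.7,5.4,0],1.2]
    - [[-3.6,7.2,0],1.6]
    - [[-4.5,9.0,0],2.0]
  claw: -0.3

```text
time: 11.05
ee_pos: [0.4765, -0.0648, 0.1293]
tcp_rot: [-179.6, -0.5, -11.7]
wrist_force: [0.7, -1.6, 0.8]
opening: 0.0555
```

```bash
python3 go.py .359 -.3105 .11 -14
```

```text
t 11.05 pos [ 0.4765 -0.0648  0.1293] rot [-179.62   -0.52  -11.71] F [ 0.7 -1.6  0.8] open 0.0555 q [ -8.  -6. -13.  82.   0.  94.]
inc [-2.62 10.58  0.68] roll 0.38
```

Request:
arm_command:
  increments:
    - [[-0.5,2,0.3],0.3]
    - [[-1,4,0.6],0.38]
    - [[-1.5,6,0.7],0.38]
    - [[-2.0,8,0.7],0.38]
    - [[-2.6,10.0,0.7],0.38]

```text
time: 11.55
ee_pos: [0.3662, -0.2875, 0.1088]
tcp_rot: [-179.6, -0.5, -14.0]
wrist_force: [2.0, -1.4, -0.6]
opening: 0.0559
```

```bash
python3 go.py .359 -.3105 .11 -14
```

```text
t 11.55 pos [ 0.3662 -0.2875  0.1088] rot [-179.58   -0.45  -13.98] F [ 2.  -1.4 -0.6] open 0.0559 q [-38.  -7. -17.  80.   1.  66.]
inc [-0.06  0.96 -0.06] roll 0.0
```

Request:
arm_command:
  increments:
    - [[-0.06,0.96,0.4],0]
    - [[-0.06,0.96,0.8],0]
    - [[-0.06,0.96,0.8],0]
    - [[-0.06,0.96,0.8],0]

```text
time: 11.95
ee_pos: [0.3591, -0.3095, 0.0881]
tcp_rot: [-179.5, -0.4, -13.9]
wrist_force: [0.6, -0.3, 0.4]
opening: 0.0556
```

```bash
python3 w.py w8; python3 go.py .359 -.3105 .017 -14
```

```text
[[ 1.    -0.001 -0.    -0.001]
 [ 0.001  0.964  0.267 -0.066]
 [ 0.    -0.267  0.964 -0.132]
 [ 0.     0.     0.     1.   ]]
t 12.0 pos [ 0.3595 -0.3095  0.0886] rot [-179.56   -0.44  -13.91] F [ 0.  -0.2  0.1] open 0.0553 q [-41.  -6. -18.  78.   1.  63.]
inc [-0.03  0.07  2.86] roll 0.02
```

View pics/w8.png

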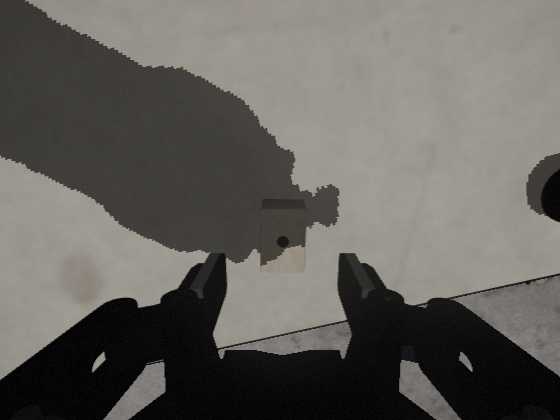

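```bash
python3 - <<'E'
from h import *
c=load('w8.npz')
print(ray(c,283,241,.03))
E
python3 go.py .359 -.3105 .017 -14
```

```text
[ 0.35818353 -0.31389322  0.03      ]
t 12.0 pos [ 0.3595 -0.3095  0.0886] rot [-179.56   -0.44  -13.91] F [ 0.  -0.2  0.1] open 0.0553 q [-41.  -6. -18.  78.   1.  63.]
inc [-0.03  0.07  2.86] roll 0.02
```

Request:
arm_command:
  increments:
    - [[-0.03,0.15,1.2],0]
    - [[-0.03,0.15,2.2],0]
    - [[-0.03,0.15,2.8],0]
    - [[-0.03,0.15,2.9],0]

```text
time: 12.4
ee_pos: [0.3583, -0.3111, 0.0147]
tcp_rot: [-179.5, -0.3, -13.8]
wrist_force: [-0.3, 0.6, 0.2]
opening: 0.0555
```

Request:
arm_command:
  increments:
    - [[0,0,0],0]
    - [[0,0,0],0]
    - [[0,0,0],0]
    - [[0,0,0],0]
  claw: 1
  force: 50

```text
time: 12.8
ee_pos: [0.3591, -0.3112, 0.0159]
tcp_rot: [-179.5, -0.4, -13.8]
wrist_force: [1.5, 2.4, 6.4]
opening: 0.0293
```

Request:
arm_command:
  increments:
    - [[0,0,-1],0]
    - [[0,0,-2],0]
    - [[0,0,-3],0]
    - [[0,0,-3.8],0]
    - [[0,0,-3.8],0]

```text
time: 13.3
ee_pos: [0.3591, -0.3129, 0.1136]
tcp_rot: [-179.6, -0.6, -13.8]
wrist_force: [0.7, 0.2, -1.7]
opening: 0.0292
```

```bash
python3 go.py .6206 .0464 .10 10
```

```text
t 13.3 pos [ 0.3591 -0.3129  0.1136] rot [-179.64   -0.65  -13.8 ] F [ 0.7  0.2 -1.7] open 0.0292 q [-41.  -6. -15.  81.   1.  62.]
inc [  6.72 -16.45   0.73] roll -3.97
```

Request:
arm_command:
  increments:
    - [[0.6,-1.5,0],-0.5]
    - [[1.3,-3.2,0],-1]
    - [[2.0,-4.9,0],-1.5]
    - [[2.7,-6.6,0],-2]
    - [[3.4,-8.3,0],-2.5]

```text
time: 13.8
ee_pos: [0.4915, -0.1299, 0.1145]
tcp_rot: [-179.8, -0.7, 1.3]
wrist_force: [0.8, -0.9, -2.8]
opening: 0.0292
```

```bash
python3 go.py .6206 .0464 .10 10
```

```text
t 13.8 pos [ 0.4915 -0.1299  0.1145] rot [-179.81   -0.65    1.31] F [ 0.8 -0.9 -2.8] open 0.0292 q [-15.  -2. -11.  80.   0.  74.]
inc [ 5.32 -6.93  0.67] roll -1.45
```

Request:
arm_command:
  increments:
    - [[1.2,-1.5,0.2],-0.5]
    - [[2.5,-3.2,0.4],-1]
    - [[3.7,-4.9,0.5],-1.45]
    - [[4.8,-6.3,0.6],-1.45]
    - [[5.3,-6.9,0.6],-1.45]

```text
time: 14.3
ee_pos: [0.6212, 0.0492, 0.099]
tcp_rot: [-179.9, -0.6, 10.2]
wrist_force: [-0.9, -0.0, -2.3]
opening: 0.0291
```

Request:
arm_command:
  increments:
    - [[0,0,0],0]
    - [[0,0,0],0]
    - [[0,0,0],0]

```text
time: 14.6
ee_pos: [0.6203, 0.0483, 0.0982]
tcp_rot: [-179.9, -0.5, 10.1]
wrist_force: [0.3, -0.1, -1.4]
opening: 0.0291
```

```bash
python3 w.py w9; python3 go.py .6206 .0464 .0245 10;python3 - <<'E'
from workcell import camera
import numpy as np,cv2
c=camera('top');np.savez('top1.npz',**c)
cv2.imwrite('pics/top1.png',cv2.resize(c['frame'][120:240,160:360,::-1],None,fx=4,fy=4,interpolation=2))
E
```

```text
[[ 1.    -0.001 -0.    -0.001]
 [ 0.001  0.964  0.267 -0.067]
 [-0.    -0.267  0.964 -0.132]
 [ 0.     0.     0.     1.   ]]
t 14.65 pos [0.6205 0.0481 0.0986] rot [-179.88   -0.53   10.11] F [-0.9  0.5 -1.3] open 0.0294 q [ 4. 14.  4. 80.  0. 84.]
inc [-0.04  0.07  2.97] roll 0.02
```

View pics/w9.png

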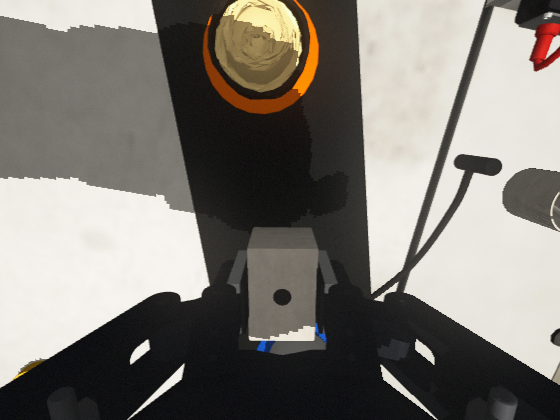

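View pics/top1.png

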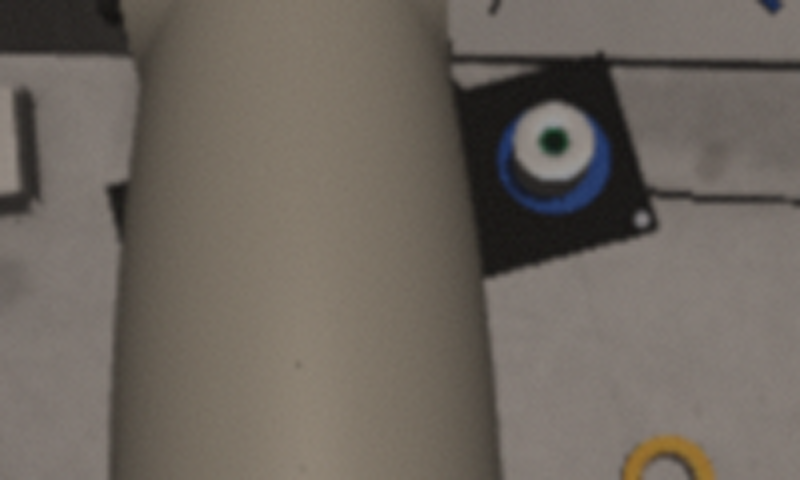

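```bash
python3 - <<'E'
from h import *
t=load('top1.npz')
print('reel',ray(t,297.9,155.1,.05),'pad',ray(t,298.4,158.9,.01))
c=load('w9.npz');P=cloud(c);z=P[270,283,2];print('block',P[270,283],ray(c,283,296.5,z))
E
```

```text
reel [ 0.65571911 -0.06553324  0.05      ] pad [ 0.65803863 -0.06899433  0.01      ]
block [0.61779509 0.05712531 0.11130783] [0.6200173  0.04470449 0.11130783]
```

Request:
arm_command:
  increments:
    - [[0.02,0.03,1.2],0]
    - [[0.02,0.03,2.2],0]
    - [[0.02,0.03,2.8],0]
    - [[0.02,0.03,2.93],0]
    - [[0.02,0.03,2.97],0]

```text
time: 15.2
ee_pos: [0.622, 0.0473, 0.0252]
tcp_rot: [-179.9, -0.6, 10.1]
wrist_force: [-0.6, -0.2, -2.2]
opening: 0.029
```

Request:
arm_command:
  increments:
    - [[0,0,0.03],0]
    - [[0,0,0.03],0]

```text
time: 15.4
ee_pos: [0.6227, 0.0473, 0.0257]
tcp_rot: [-179.9, -0.7, 10.1]
wrist_force: [0.2, 0.6, -1.7]
opening: 0.0291
```

Request:
arm_command:
  increments:
    - [[0,0,0],0]
    - [[0,0,0],0]
    - [[0,0,0],0]
  claw: -0.3

```text
time: 15.7
ee_pos: [0.6231, 0.0474, 0.0264]
tcp_rot: [-179.9, -0.7, 10.1]
wrist_force: [-0.2, -0.3, 0.3]
opening: 0.0552
```

Request:
arm_command:
  increments:
    - [[0,0,-1],0]
    - [[0,0,-2],0]
    - [[0,0,-3],0]
    - [[0,0,-4],0]
    - [[0,0,-4],0]

```text
time: 16.2
ee_pos: [0.6235, 0.0471, 0.1307]
tcp_rot: [-179.9, -1.1, 10.1]
wrist_force: [-0.6, 0.9, 0.0]
opening: 0.0555
```

Request:
arm_command:
  increments:
    - [[0,0,0],0]
    - [[0,0,0],0]

```text
time: 16.4
ee_pos: [0.6234, 0.0471, 0.1304]
tcp_rot: [-179.9, -1.1, 10.1]
wrist_force: [0.4, -0.4, -0.0]
opening: 0.0558
```

```bash
python3 w.py w10; python3 go.py .4413 -.145 .11 0
```

```text
[[ 1.    -0.001 -0.    -0.001]
 [ 0.001  0.964  0.267 -0.067]
 [-0.    -0.267  0.964 -0.132]
 [ 0.     0.     0.     1.   ]]
t 16.45 pos [0.6232 0.0471 0.13  ] rot [-179.93   -1.04   10.08] F [ 0.3  0.6 -0.7] open 0.0554 q [ 4. 13.  7. 83.  0. 84.]
inc [-8.52  6.29  0.64] roll 1.68
```

View pics/w10.png

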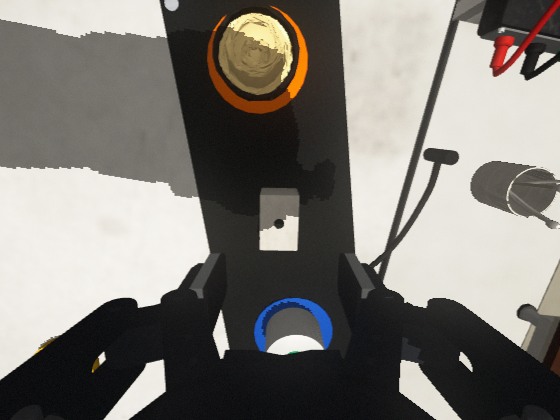

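Request:
arm_command:
  increments:
    - [[-1.7,1.25,0],0.35]
    - [[-3.4,2.5,0],0.7]
    - [[-5.1,3.75,0],1.05]
    - [[-6.8,5.0,0],1.4]
    - [[-8.5,6.29,0.2],1.68]
  claw: -0.85

```text
time: 16.95
ee_pos: [0.4499, -0.135, 0.1217]
tcp_rot: [-179.7, -1.0, -0.1]
wrist_force: [0.8, -0.1, -0.1]
opening: 0.0788
```

```bash
python3 go.py .4413 -.145 .09 0
```

```text
t 16.95 pos [ 0.4499 -0.135   0.1217] rot [-1.7974e+02 -9.9000e-01 -5.0000e-02] F [ 0.8 -0.1 -0.1] open 0.0788 q [-17.  -8. -16.  81.   1.  73.]
inc [-0.37  0.41  1.26] roll -0.01
```

Request:
arm_command:
  increments:
    - [[-0.37,0.41,0.7],0]
    - [[-0.37,0.41,1.26],0]
    - [[-0.37,0.41,1.26],0]
    - [[-0.37,0.41,1.26],0]

```text
time: 17.35
ee_pos: [0.4415, -0.1444, 0.0897]
tcp_rot: [-179.7, -0.9, -0.0]
wrist_force: [0.6, 0.3, 0.3]
opening: 0.0789
```

```bash
python3 w.py w11; python3 go.py .4413 -.145 .02 0
```

```text
[[ 1.    -0.001 -0.    -0.001]
 [ 0.001  0.964  0.267 -0.067]
 [ 0.    -0.267  0.964 -0.132]
 [ 0.     0.     0.     1.   ]]
t 17.4 pos [ 0.4419 -0.1444  0.0901] rot [-1.7973e+02 -9.8000e-01  2.0000e-02] F [-0.4  0.7  0.7] open 0.0791 q [-18.  -8. -19.  78.   1.  72.]
inc [-0.07  0.04  2.8 ] roll 0.0
```

View pics/w11.png

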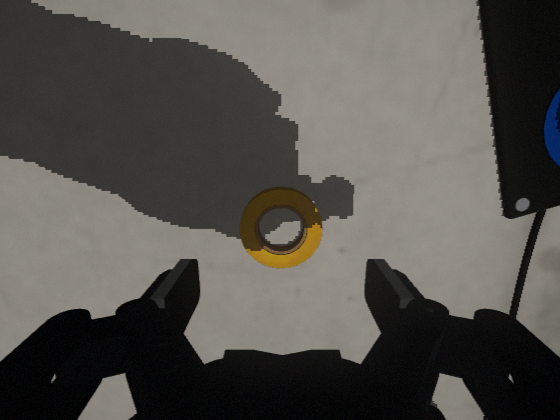

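```bash
python3 - <<'E'
from h import *
print(ray(load('w11.npz'),281,228.5,.012))
from scipy.spatial.transform import Rotation as Ro
for n,tcp,bx in [('w11',(.4419,-.1444,.0901),(184,262,195,268)),('w8',(.3595,-.3095,.0886),(205,256,222,262)),('w3',(.6561,-.0699,.1011),(205,258,215,266))]:
    c=load(n+'.npz');P=cloud(c);q=P[bx[1]:bx[3],bx[0]:bx[2]].reshape(-1,3);q=q[q[:,2]>.05]
    print(n,len(q),(np.nanmin(q[:,2])-tcp[2]).round(4),np.nanmedian(q[:,2]-tcp[2]).round(4))
E
```

```text
[ 0.44095948 -0.14651143  0.012     ]
w11 66 0.0041 0.0079
w8 95 -0.0002 0.0034
w3 56 -0.0023 0.0062
```

Request:
arm_command:
  increments:
    - [[-0.06,0.05,1.2],0]
    - [[-0.06,0.05,2.2],0]
    - [[-0.05,0.05,2.9],0]
    - [[-0.05,0.05,3.25],0]
    - [[-0.05,0.05,3.28],0]

```text
time: 17.9
ee_pos: [0.4421, -0.1446, 0.0076]
tcp_rot: [-179.7, -0.9, 0.1]
wrist_force: [-1.4, 0.2, -0.3]
opening: 0.0789
```

```bash
python3 w.py w12; python3 go.py .441 -.1455 .007 0
```

```text
[[ 1.    -0.001 -0.    -0.001]
 [ 0.001  0.964  0.267 -0.067]
 [ 0.    -0.267  0.964 -0.132]
 [ 0.     0.     0.     1.   ]]
t 17.95 pos [ 0.4425 -0.1449  0.0084] rot [-1.7973e+02 -9.8000e-01  7.0000e-02] F [-0.4 -0.7  0.3] open 0.0792 q [-18.  -5. -26.  68.   1.  71.]
inc [-0.06  0.03  0.06] roll 0.01
```

View pics/w12.png

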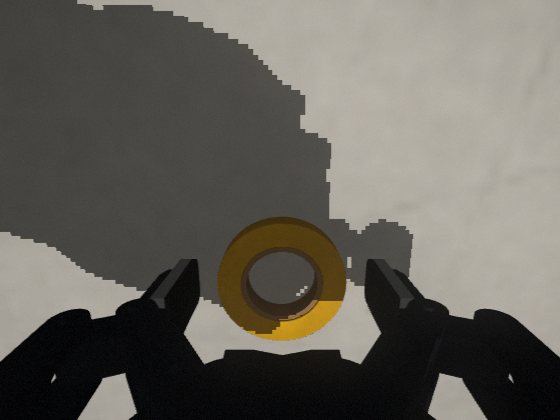

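Request:
arm_command:
  increments:
    - [[-0.04,0.03,0.03],0]
    - [[-0.04,0.03,0.06],0]
    - [[-0.04,0.03,0.06],0]
  claw: -0.5
  force: 25

```text
time: 18.25
ee_pos: [0.4419, -0.1458, 0.0075]
tcp_rot: [-179.7, -1.0, 0.1]
wrist_force: [0.2, -0.5, 0.1]
opening: 0.0643
```

```bash
python3 w.py w13; python3 go.py .441 -.1455 .007 0; python3 - <<'E'
from h import *
c=load('w13.npz');P=cloud(c)
for r in range(252,300,6): print(r,(P[r,185:225:4,2]*1000).round(0))
E
```

```text
[[ 1.    -0.001 -0.    -0.001]
 [ 0.001  0.964  0.267 -0.067]
 [ 0.    -0.267  0.964 -0.132]
 [ 0.     0.     0.     1.   ]]
t 18.3 pos [ 0.4418 -0.1458  0.0074] rot [-1.7974e+02 -1.0300e+00  7.0000e-02] F [-0.9 -0.4 -0.8] open 0.0643 q [-19.  -5. -26.  68.   1.  71.]
inc [-0.03 -0.01  0.02] roll 0.01
252 [-1.  0.  1. -0.  1.  1. -0. -0.  0.  0.]
258 [ 0.  0. -0. 10. 11. 10. 11.  7. -0.  1.]
264 [ 1. -0. 17. 16. 17. 16. 14.  7.  1. 12.]
270 [13. 21. 23. 22. 22. 22. 14.  9.  1. 12.]
276 [28. 28. 28. 27. 28. 21. 16.  9. 13. 13.]
282 [33. 33. 34. 34. 27. 24. 17.  9. 11. 12.]
288 [37. 38. 37. 36. 30. 24. 18. 11.  1. 12.]
294 [40. 39. 39. 35. 30. 26. 19. 10. -1. 12.]
```

View pics/w13.png

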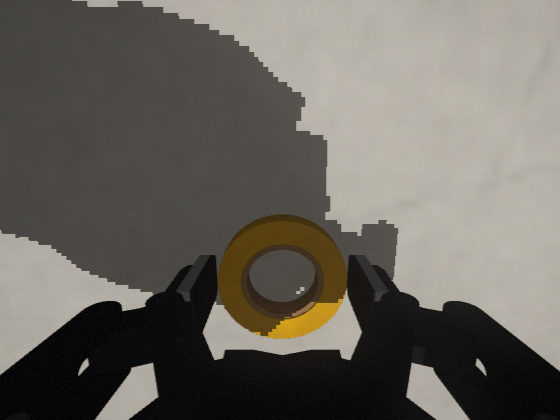

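Request:
arm_command:
  increments:
    - [[-0.02,0,0.08],0]
    - [[-0.02,0,0.17],0]
    - [[-0.02,0,0.17],0]

```text
time: 18.6
ee_pos: [0.4417, -0.1459, 0.0054]
tcp_rot: [-179.8, -1.1, 0.1]
wrist_force: [-8.0, 2.7, 23.0]
opening: 0.0642
```

Request:
arm_command:
  increments:
    - [[0,0,0],0]
    - [[0,0,0],0]
    - [[0,0,0],0]
    - [[0,0,0],0]
  claw: 1
  force: 30

```text
time: 19.0
ee_pos: [0.441, -0.1461, 0.0068]
tcp_rot: [-179.8, -1.0, 0.0]
wrist_force: [-9.9, 1.6, 19.1]
opening: 0.0584
```

```bash
python3 w.py w14; python3 go.py .441 -.1455 .1 0; python3 - <<'E'
from h import *
c=load('w14.npz');P=cloud(c)
for r in range(252,300,6): print(r,(P[r,185:225:4,2]*1000).round(0))
E
```

```text
[[ 1.    -0.001 -0.    -0.001]
 [ 0.001  0.964  0.267 -0.067]
 [ 0.    -0.267  0.964 -0.132]
 [ 0.     0.     0.     1.   ]]
t 19.05 pos [ 0.441  -0.1461  0.0068] rot [-1.7981e+02 -1.0400e+00  3.0000e-02] F [-10.1   1.9  19. ] open 0.0585 q [-19.  -5. -26.  68.   1.  71.]
inc [ 0.07 -0.04 -3.73] roll 0.01
252 [ 1. -0.  0.  1. -0. -0. -0.  1. -0.  1.]
258 [-1.  0. -1.  0.  0.  9. 10. 10. 10. 12.]
264 [ 0. -0. -0.  8. 16. 17. 15. 16. 10. 13.]
270 [ 1. 14. 14. 22. 22. 21. 22. 18. 10. 12.]
276 [19. 18. 27. 27. 27. 27. 26. 20. 12. 13.]
282 [25. 32. 34. 32. 33. 32. 27. 21. 13. 13.]
288 [37. 36. 37. 37. 37. 32. 27. 21. 13. 12.]
294 [42. 42. 38. 38. 38. 33. 27. 21. 14. 13.]
```

View pics/w14.png

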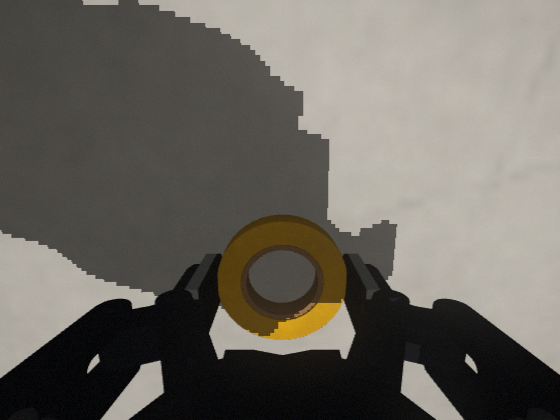

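Request:
arm_command:
  increments:
    - [[0,0,-0.4],0]
    - [[0,0,-1.2],0]
    - [[0,0,-2.2],0]
    - [[0,0,-3.2],0]
    - [[0,0,-4.0],0]

```text
time: 19.55
ee_pos: [0.4394, -0.1465, 0.1086]
tcp_rot: [-179.8, -1.1, 0.0]
wrist_force: [0.2, -0.6, -0.5]
opening: 0.0588
```

```bash
python3 w.py w15; python3 go.py .6556 -.065 .115 0
```

```text
[[ 1.    -0.001 -0.    -0.001]
 [ 0.001  0.964  0.267 -0.067]
 [ 0.    -0.267  0.964 -0.132]
 [ 0.     0.     0.     1.   ]]
t 19.6 pos [ 0.4406 -0.1469  0.1116] rot [-1.799e+02 -1.330e+00  3.000e-02] F [ 0.5 -0.4  2.7] open 0.0587 q [-19.  -9. -18.  80.   1.  71.]
inc [ 8.6  -3.27  0.07] roll 0.01
```

View pics/w15.png

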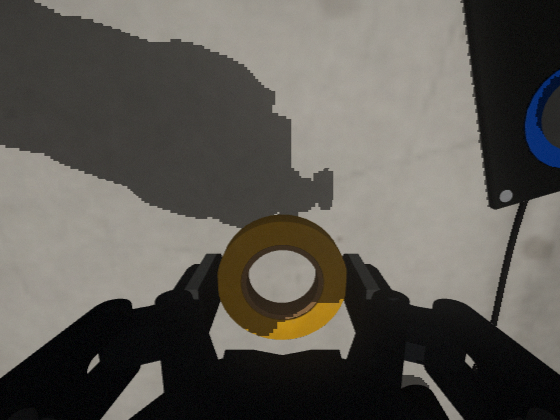

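Request:
arm_command:
  increments:
    - [[1.7,-0.65,0],0]
    - [[3.4,-1.3,0],0]
    - [[5.1,-1.95,0],0]
    - [[6.8,-2.6,0],0]
    - [[8.5,-3.25,0],0]

```text
time: 20.1
ee_pos: [0.6546, -0.0647, 0.1165]
tcp_rot: [-179.9, -1.3, 0.0]
wrist_force: [0.0, -0.6, 0.6]
opening: 0.0587
```

Request:
arm_command:
  increments:
    - [[0,0,0],0]
    - [[0,0,0],0]
    - [[0,0,0],0]

```text
time: 20.4
ee_pos: [0.6538, -0.065, 0.1165]
tcp_rot: [-179.9, -1.3, 0.0]
wrist_force: [-0.6, -0.7, 0.5]
opening: 0.0587
```

```bash
python3 w.py w16; python3 go.py .6556 -.065 .058 0; python3 - <<'E'
from h import *
c=load('w16.npz');P=cloud(c);from workcell import get_obs
z=np.nanmedian(P[300:325,250:310,2]);print('tapetop',z,ray(c,282.5,277,get_obs()['ee_pos'][2]+.005), 'reel pred px',proj(c,[.6556,-.065,.05]))
E
```

```text
[[ 1.    -0.001 -0.    -0.001]
 [ 0.001  0.964  0.267 -0.067]
 [ 0.    -0.267  0.964 -0.132]
 [ 0.     0.     0.     1.   ]]
t 20.45 pos [ 0.6538 -0.0652  0.117 ] rot [-179.91   -1.35   -0.  ] F [ 0.6 -0.3  0.5] open 0.0584 q [-6. 18. 11. 82.  0. 84.]
inc [ 0.02 -0.01  2.36] roll -0.0
tapetop 0.1212165307886655 [ 0.65281069 -0.06333954  0.12195003] reel pred px [283.95943512 230.18930696]
```

View pics/w16.png

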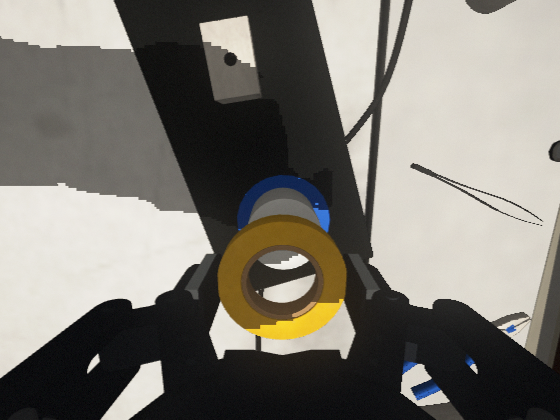

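Request:
arm_command:
  increments:
    - [[0.06,0.05,0.8],0]
    - [[0.06,0.05,1.5],0]
    - [[0.06,0.05,2.0],0]
    - [[0.06,0.05,2.3],0]
    - [[0.06,0.05,2.38],0]

```text
time: 20.95
ee_pos: [0.6561, -0.0666, 0.0572]
tcp_rot: [-179.9, -1.3, -0.0]
wrist_force: [0.6, 0.7, -0.1]
opening: 0.0589
```

Request:
arm_command:
  increments:
    - [[0,0,0.02],0]
    - [[0,0,0.02],0]

```text
time: 21.15
ee_pos: [0.6563, -0.0667, 0.0575]
tcp_rot: [-179.9, -1.4, -0.0]
wrist_force: [0.8, 0.8, 0.3]
opening: 0.0584
```

```bash
python3 w.py w17; python3 go.py .6556 -.065 .057 0
```

```text
[[ 1.    -0.001 -0.    -0.001]
 [ 0.001  0.964  0.267 -0.067]
 [ 0.    -0.267  0.964 -0.132]
 [ 0.     0.     0.     1.   ]]
t 21.2 pos [ 0.6564 -0.0667  0.0575] rot [-1.7991e+02 -1.3800e+00 -3.0000e-02] F [-0.6  0.6  1.4] open 0.0587 q [-6. 19.  6. 76.  0. 84.]
inc [-0.03 -0.07  0.02] roll -0.01
```

View pics/w17.png

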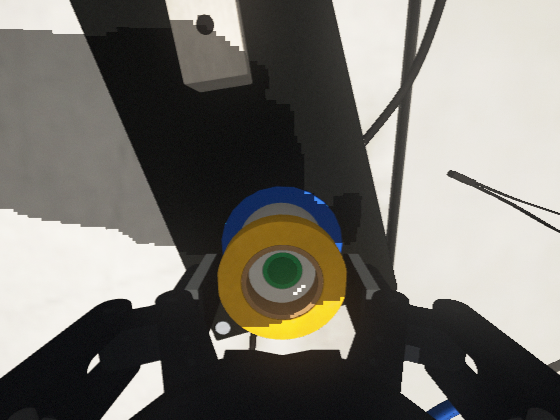

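Request:
arm_command:
  increments:
    - [[0,0,0.02],0]
    - [[0,0,0.02],0]
    - [[0,0,0.02],0]
    - [[0,0,0],0]
  claw: -0.8

```text
time: 21.6
ee_pos: [0.6564, -0.0666, 0.0576]
tcp_rot: [-179.9, -1.4, -0.0]
wrist_force: [0.3, 0.2, 0.3]
opening: 0.0773
```

Request:
arm_command:
  increments:
    - [[0,0,-0.5],0]
    - [[0,0,-1.5],0]
    - [[0,0,-2.5],0]
    - [[0,0,-3.2],0]
    - [[0,0,-3.2],0]

```text
time: 22.1
ee_pos: [0.6558, -0.0669, 0.1418]
tcp_rot: [-179.9, -1.7, -0.0]
wrist_force: [0.7, 0.1, -0.3]
opening: 0.0771
```

```bash
python3 w.py w18; python3 go.py .378 .31 .13 0
```

```text
[[ 1.    -0.001 -0.    -0.001]
 [ 0.001  0.964  0.267 -0.067]
 [ 0.    -0.267  0.964 -0.132]
 [ 0.     0.     0.     1.   ]]
t 22.15 pos [ 0.6553 -0.0669  0.1396] rot [-1.7993e+02 -1.5600e+00 -3.0000e-02] F [-0.6  0.5 -0.9] open 0.077 q [-6. 18. 13. 84.  0. 84.]
inc [-11.1  -15.07   0.1 ] roll -0.0
```

View pics/w18.png

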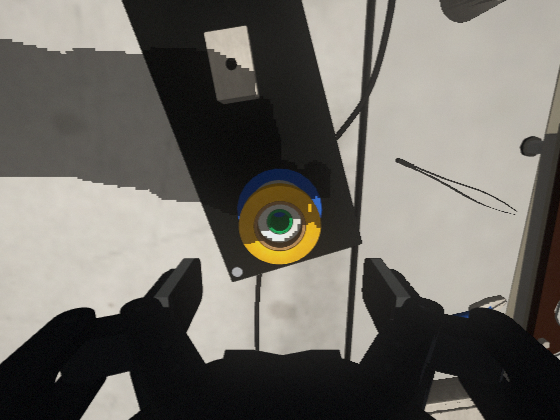

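Request:
arm_command:
  increments:
    - [[-1.1,-1.5,0],0]
    - [[-2.2,-3,0],0]
    - [[-3.3,-4.5,0],0]
    - [[-4.4,-6,0],0]
    - [[-5.5,-7.5,0],0]
  claw: -0.35

```text
time: 22.65
ee_pos: [0.5161, 0.1218, 0.1351]
tcp_rot: [-179.9, -1.5, -0.0]
wrist_force: [-0.6, 0.6, 0.4]
opening: 0.0573
```

```bash
python3 go.py .378 .31 .12 0
```

```text
t 22.65 pos [0.5161 0.1218 0.1351] rot [-1.7994e+02 -1.4900e+00 -4.0000e-02] F [-0.6  0.6  0.4] open 0.0573 q [ 13.   0.  -7.  82.  -0. 103.]
inc [-5.55 -7.53  0.47] roll -0.01
```

Request:
arm_command:
  increments:
    - [[-1.1,-1.5,0.1],0]
    - [[-2.2,-3,0.2],0]
    - [[-3.4,-4.6,0.4],0]
    - [[-4.6,-6.2,0.6],0]
    - [[-5.5,-7.5,0.8],0]

```text
time: 23.15
ee_pos: [0.3772, 0.3107, 0.1108]
tcp_rot: [-180.0, -1.4, -0.0]
wrist_force: [0.6, 1.1, -0.2]
opening: 0.0575
```

Request:
arm_command:
  increments:
    - [[0,0,0],0]
    - [[0,0,0],0]
    - [[0,0,0],0]

```text
time: 23.45
ee_pos: [0.3775, 0.31, 0.1105]
tcp_rot: [180.0, -1.4, -0.0]
wrist_force: [0.5, -1.0, 0.4]
opening: 0.0576
```

```bash
python3 w.py w19; python3 go.py .378 .31 .02 0;python3 - <<'E'
from h import *
c=load('w19.npz');P=cloud(c)
m=(P[...,2]>.012)&(P[...,2]<.045)&(np.hypot(P[...,0]-.378,P[...,1]-.310)<.04);q=P[m];print(np.percentile(q,[2,50,98],0).round(4))
E
```

```text
[[ 1.    -0.001 -0.    -0.001]
 [ 0.001  0.964  0.267 -0.067]
 [ 0.    -0.267  0.964 -0.132]
 [ 0.     0.     0.     1.   ]]
t 23.5 pos [0.3778 0.3098 0.1106] rot [-1.7999e+02 -1.4400e+00 -8.0000e-02] F [ 0.9 -1.2  1. ] open 0.0577 q [ 40.  -5. -15.  79.  -1. 130.]
inc [-0.08 -0.01  3.62] roll -0.01
[[0.3613 0.294  0.0128]
 [0.3778 0.3058 0.0321]
 [0.3942 0.3271 0.0402]]
```

View pics/w19.png

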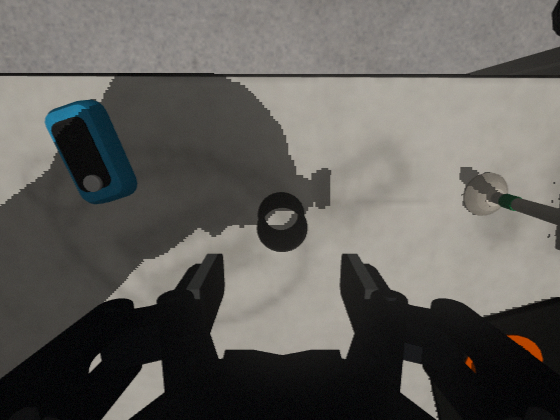

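Request:
arm_command:
  increments:
    - [[-0.09,-0.03,1.4],0]
    - [[-0.09,-0.03,2.6],0]
    - [[-0.09,-0.03,3.5],0]
    - [[-0.09,-0.03,3.92],0]
    - [[-0.09,-0.03,3.95],0]

```text
time: 24.0
ee_pos: [0.378, 0.3094, 0.0109]
tcp_rot: [179.9, -1.4, -0.2]
wrist_force: [0.4, -0.1, -0.2]
opening: 0.0575
```

Request:
arm_command:
  increments:
    - [[0,0,0],0]
    - [[0,0,0],0]
    - [[0,0,0],0]
    - [[0,0,0],0]
  claw: 1
  force: 30

```text
time: 24.4
ee_pos: [0.3789, 0.3098, 0.0122]
tcp_rot: [180.0, -1.5, -0.2]
wrist_force: [0.1, -3.0, 6.0]
opening: 0.0337
```

```bash
python3 go.py .378 .31 .02 0
```

```text
t 24.4 pos [0.3789 0.3098 0.0122] rot [ 1.7999e+02 -1.4800e+00 -1.7000e-01] F [ 0.1 -3.   6. ] open 0.0337 q [ 40.  -2. -23.  68.  -1. 130.]
inc [-0.03 -0.01 -0.31] roll -0.03
```

Request:
arm_command:
  increments:
    - [[0,0,-0.8],0]
    - [[0,0,-1.8],0]
    - [[0,0,-2.8],0]
    - [[0,0,-3.8],0]
    - [[0,0,-4.2],0]

```text
time: 24.9
ee_pos: [0.3768, 0.3105, 0.1197]
tcp_rot: [-179.9, -1.6, -0.2]
wrist_force: [0.7, 0.2, -0.3]
opening: 0.0338
```

Request:
arm_command:
  increments:
    - [[0,0,0],0]
    - [[0,0,0],0]

```text
time: 25.1
ee_pos: [0.3767, 0.3106, 0.1192]
tcp_rot: [-179.9, -1.6, -0.2]
wrist_force: [-0.6, 0.0, -1.0]
opening: 0.0336
```

```bash
python3 w.py w20; python3 - <<'E'
from workcell import camera
from h import *
c=camera('top');np.savez('top2.npz',**c)
cv2.imwrite('pics/top2.png',cv2.resize(c['frame'][120:270,110:330,::-1],None,fx=3.6,fy=3.6,interpolation=2))
c=camera('side');np.savez('side2.npz',**c)
cv2.imwrite('pics/side2.png',cv2.resize(c['frame'][180:360,160:360,::-1],None,fx=3.3,fy=3.3,interpolation=2))
E
python3 go.py .6214 .046 .115 0
```

```text
[[ 1.    -0.001 -0.    -0.001]
 [ 0.001  0.964  0.267 -0.067]
 [ 0.    -0.267  0.964 -0.132]
 [ 0.     0.     0.     1.   ]]
t 25.25 pos [0.3763 0.3102 0.1184] rot [-1.7995e+02 -1.5300e+00 -1.6000e-01] F [ 0.2  0.  -0.8] open 0.0336 q [ 40.  -5. -14.  80.  -1. 130.]
inc [ 9.82 10.54  0.39] roll -0.03
```

View pics/w20.png

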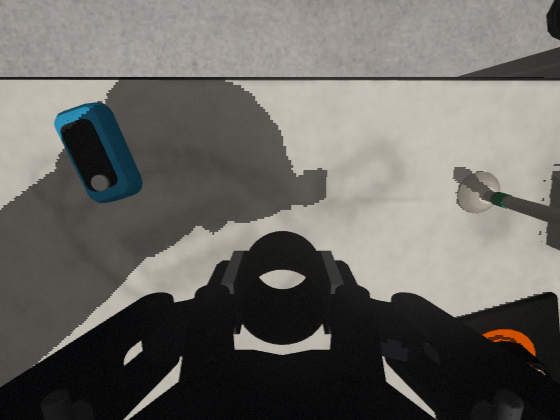

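View pics/top2.png

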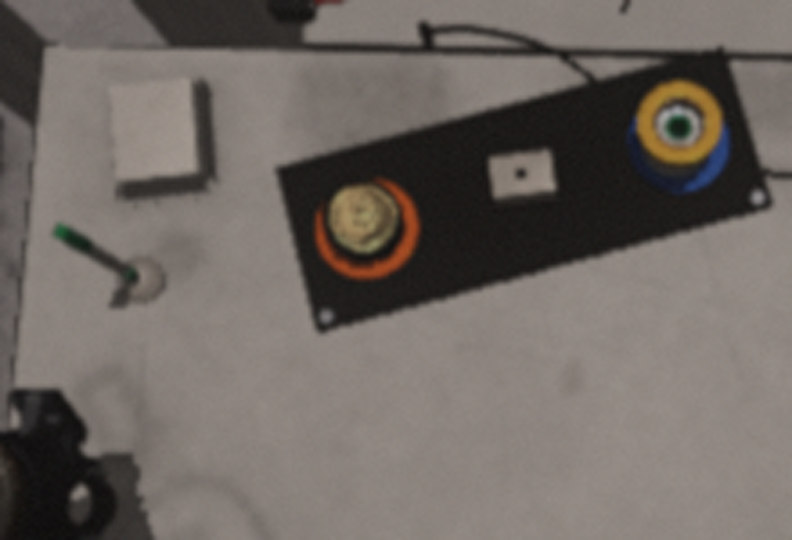

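View pics/side2.png

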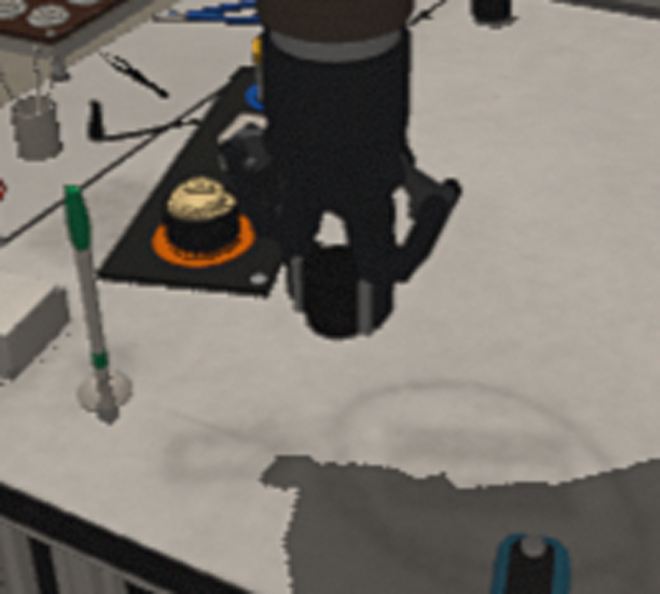

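```bash
python3 - <<'E'
from h import *
t=load('top2.npz')
for n,u,v,z in [('block',254.1,167.7,.038),('cleaner',210.4,179.3,.05),('tape',298.5,153.8,.062)]: print(n,ray(t,u,v,z).round(4))
P=cloud(t)
for n,(x,y),lo,hi,r in [('tape',(.656,-.065),.057,.07,.04),('block',(.621,.046),.033,.045,.035),('clean',(.587,.16),.035,.06,.04)]:
    q=P[(np.hypot(P[...,0]-x,P[...,1]-y)<r)&(P[...,2]>lo)&(P[...,2]<hi)];print(n,q.mean(0).round(4),((np.percentile(q,2,0)+np.percentile(q,98,0))/2).round(4))
c=load('w20.npz')
print('loupe rim',ray(c,282,302,.1184-.0122+.039))
E
```

```text
block [0.6229 0.0473 0.038 ]
cleaner [0.5863 0.1571 0.05  ]
tape [ 0.6553 -0.0664  0.062 ]
tape [ 0.6552 -0.0655  0.0618] [ 0.6553 -0.0653  0.0618]
block [0.6213 0.0466 0.038 ] [0.6213 0.0473 0.0383]
clean [0.5851 0.1605 0.0438] [0.5858 0.1605 0.0452]
loupe rim [0.37484256 0.31208263 0.1452    ]
```

Request:
arm_command:
  increments:
    - [[1,1.05,0],0]
    - [[2.2,2.3,0],0]
    - [[3.4,3.6,0],0]
    - [[4.6,4.9,0],0]
    - [[5.8,6.2,0],0]

```text
time: 25.75
ee_pos: [0.5215, 0.1532, 0.1212]
tcp_rot: [-180.0, -1.5, -0.2]
wrist_force: [1.3, 1.2, -0.3]
opening: 0.0339
```

```bash
python3 go.py .623 .0465 .115 0
```

```text
t 25.75 pos [0.5215 0.1532 0.1212] rot [-1.7996e+02 -1.4700e+00 -1.5000e-01] F [ 1.3  1.2 -0.3] open 0.0339 q [ 17.   2.  -6.  80.  -0. 107.]
inc [4.06 4.26 0.35] roll -0.03
```

Request:
arm_command:
  increments:
    - [[1.2,1.25,0],0]
    - [[2.4,2.5,0],0]
    - [[3.4,3.6,0.1],0]
    - [[4.06,4.26,0.3],0]
    - [[4.06,4.26,0.35],0]

```text
time: 26.25
ee_pos: [0.6237, 0.0441, 0.1127]
tcp_rot: [-180.0, -1.3, -0.3]
wrist_force: [-0.7, -0.4, -1.3]
opening: 0.0339
```

Request:
arm_command:
  increments:
    - [[0,0,0.4],0]
    - [[0,0,0.4],0]
    - [[0,0,0.4],0]

```text
time: 26.55
ee_pos: [0.623, 0.0449, 0.102]
tcp_rot: [-180.0, -1.2, -0.3]
wrist_force: [-0.2, -0.5, -0.6]
opening: 0.0339
```

```bash
python3 w.py w21; python3 go.py .623 .0465 .052 0
```

```text
[[ 1.    -0.001 -0.    -0.001]
 [ 0.001  0.964  0.267 -0.067]
 [ 0.    -0.267  0.964 -0.132]
 [ 0.     0.     0.     1.   ]]
t 26.6 pos [0.6234 0.0449 0.1026] rot [-179.99   -1.31   -0.26] F [ 0.5  0.3 -0.9] open 0.034 q [ 4. 13.  4. 79. -0. 94.]
inc [-0.06 -0.07  2.02] roll -0.04
```

View pics/w21.png

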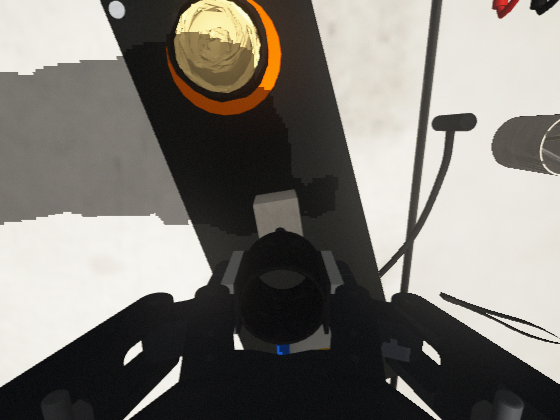

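Request:
arm_command:
  increments:
    - [[-0.05,-0.07,0.8],0]
    - [[-0.05,-0.07,1.4],0]
    - [[-0.05,-0.07,1.8],0]
    - [[-0.05,-0.07,2.0],0]
    - [[-0.05,-0.07,2.04],0]

```text
time: 27.1
ee_pos: [0.623, 0.0467, 0.0511]
tcp_rot: [-180.0, -1.3, -0.3]
wrist_force: [-0.1, -0.3, -0.2]
opening: 0.0333
```

Request:
arm_command:
  increments:
    - [[0,0,0],0]
    - [[0,0,0.02],0]
    - [[0,0,0.02],0]

```text
time: 27.4
ee_pos: [0.6233, 0.0466, 0.051]
tcp_rot: [-180.0, -1.3, -0.3]
wrist_force: [-0.1, 0.9, -0.5]
opening: 0.0336
```

```bash
python3 w.py w22; python3 go.py .623 .0465 .0505 0;python3 - <<'E'
from workcell import camera
from h import *
c=camera('side')
cv2.imwrite('pics/side3.png',cv2.resize(c['frame'][150:290,160:320,::-1],None,fx=4.2,fy=4.2,interpolation=2))
E
```

```text
[[ 1.    -0.001 -0.    -0.001]
 [ 0.001  0.964  0.267 -0.067]
 [ 0.    -0.267  0.964 -0.132]
 [ 0.     0.     0.     1.   ]]
t 27.45 pos [0.6233 0.0466 0.051 ] rot [-179.99   -1.3    -0.26] F [-0.3 -1.  -0.1] open 0.0335 q [ 4. 14. -0. 74. -0. 95.]
inc [-0.01  0.    0.02] roll -0.04
```

View pics/w22.png

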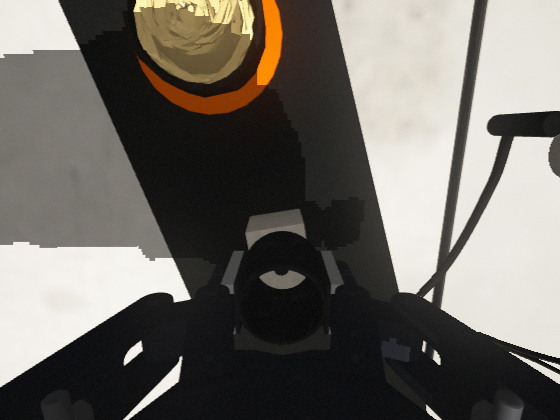

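View pics/side3.png

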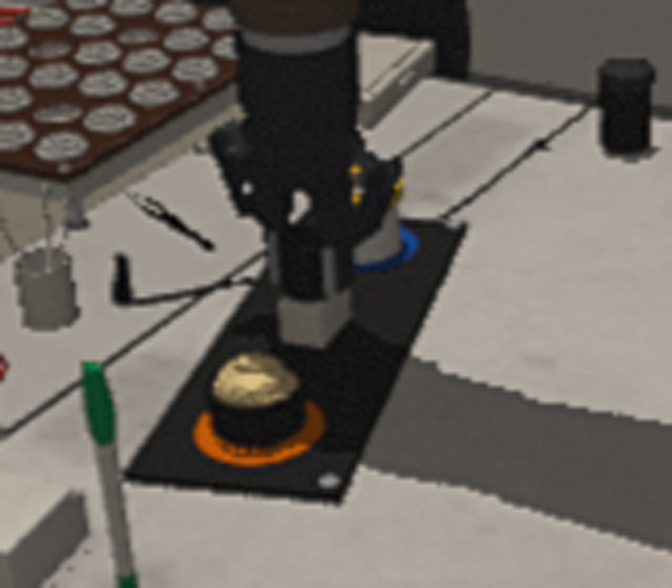

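Request:
arm_command:
  increments:
    - [[0,0,0.03],0]
    - [[0,0,0.03],0]

```text
time: 27.7
ee_pos: [0.6234, 0.0466, 0.0503]
tcp_rot: [-180.0, -1.3, -0.3]
wrist_force: [0.4, 1.1, 0.3]
opening: 0.0338
```

Request:
arm_command:
  increments:
    - [[0,0,0],0]
    - [[0,0,0],0]
    - [[0,0,0],0]
  claw: -0.3

```text
time: 28.0
ee_pos: [0.6233, 0.0466, 0.0503]
tcp_rot: [-180.0, -1.3, -0.3]
wrist_force: [-0.3, -0.1, 0.5]
opening: 0.0556
```

Request:
arm_command:
  increments:
    - [[0,0,-0.5],0]
    - [[0,0,-1.5],0]
    - [[0,0,-2.5],0]
    - [[0,0,-3.5],0]
    - [[0,0,-4.5],0]

```text
time: 28.5
ee_pos: [0.6207, 0.0466, 0.1649]
tcp_rot: [-180.0, -1.4, -0.3]
wrist_force: [-0.2, -0.6, -0.5]
opening: 0.0553
```

Request:
arm_command:
  increments:
    - [[0,0,0],0]
    - [[0,0,0],0]

```text
time: 28.7
ee_pos: [0.6212, 0.0466, 0.1663]
tcp_rot: [-180.0, -1.5, -0.3]
wrist_force: [-0.2, 0.4, 0.2]
opening: 0.0554
```

```bash
python3 w.py w23; python3 go.py .45 -.1 .2 0
```

```text
[[ 1.    -0.001 -0.    -0.001]
 [ 0.001  0.964  0.267 -0.067]
 [ 0.    -0.267  0.964 -0.132]
 [ 0.     0.     0.     1.   ]]
t 28.75 pos [0.6207 0.0467 0.165 ] rot [-179.99   -1.37   -0.26] F [-0.6 -0.6 -1.5] open 0.0554 q [ 4. 13. 10. 86. -0. 95.]
inc [-6.77  5.9  -1.56] roll -0.04
```

View pics/w23.png

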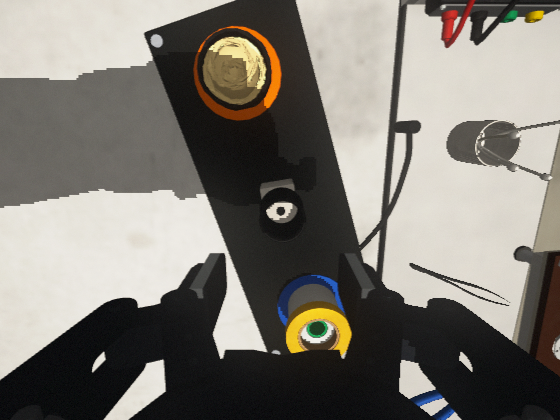

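Request:
arm_command:
  increments:
    - [[-1.5,2,-0.5],0]
    - [[-3,4,-1],0]
    - [[-4.5,6,-1.5],0]
    - [[-6,8,-1.5],0]
    - [[-7.5,10,-1.5],0]

```text
time: 29.25
ee_pos: [0.4692, -0.1513, 0.1959]
tcp_rot: [-180.0, -1.3, -0.2]
wrist_force: [0.5, -0.9, 0.8]
opening: 0.0555
```

Request:
arm_command:
  increments:
    - [[0,2,0],0]
    - [[0,2,0],0]
    - [[0,2,0],0]
    - [[0,2,0],0]
    - [[0,2,0],0]

```text
time: 29.75
ee_pos: [0.4692, -0.2002, 0.1954]
tcp_rot: [-180.0, -1.3, -0.1]
wrist_force: [-0.2, -0.6, 1.0]
opening: 0.0554
```

```bash
python3 - <<'E'
from workcell import camera
from h import *
for n in('top','side'):
    c=camera(n);np.savez(n+'9.npz',**c)
    b=c['frame'][100:250,110:330] if n=='top' else c['frame'][150:320,160:340]
    cv2.imwrite(f'pics/{n}9.png',cv2.resize(b[:,:,::-1],None,fx=3.5,fy=3.5,interpolation=2))
t=load('top9.npz');P=cloud(t);s=cloud(load('side9.npz'))
for n,(x,y),lo,hi,r in [('tape',(.656,-.065),.057,.07,.04),('loupe',(.621,.046),.055,.09,.03),('block',(.621,.046),.012,.045,.035),('clean',(.587,.16),.035,.06,.04),('jar',(.565,-.325),.06,.08,.05)]:
  for Q in (P,s):
    q=Q[(np.hypot(Q[...,0]-x,Q[...,1]-y)<r)&(Q[...,2]>lo)&(Q[...,2]<hi)]
    if len(q):print(n,len(q),q.mean(0).round(4),((np.percentile(q,2,0)+np.percentile(q,98,0))/2).round(4),q[:,2].max())
E
python3 go.py
```

```text
tape 304 [ 0.6549 -0.0655  0.0618] [ 0.6553 -0.0653  0.0616] 0.06616371218866686
tape 154 [ 0.6558 -0.063   0.0624] [ 0.6574 -0.0647  0.0615] 0.06600394957745545
loupe 113 [0.623  0.0494 0.0693] [0.6226 0.049  0.0672] 0.0805168302715578
loupe 155 [0.6232 0.0524 0.0693] [0.6247 0.0494 0.0676] 0.07960209759426533
block 149 [0.6197 0.0446 0.0347] [0.6207 0.0448 0.0286] 0.0445217053398732
block 183 [0.6175 0.058  0.0285] [0.6211 0.0475 0.0283] 0.044783812547981965
clean 353 [0.5851 0.1599 0.0438] [0.586  0.1603 0.0452] 0.057191668469572195
clean 279 [0.584  0.1674 0.0445] [0.5882 0.1611 0.0454] 0.05661472872507793
jar 95 [ 0.5694 -0.3287  0.0691] [ 0.5709 -0.3333  0.067 ] 0.07389693003640305
t 29.85 pos [ 0.4693 -0.2002  0.1957] rot [-1.7996e+02 -1.3100e+00 -1.2000e-01] F [-0.3 -0.7  0.2] open 0.0554 q [-23.  -2.  -3.  89.   1.  67.]
```

View pics/top9.png

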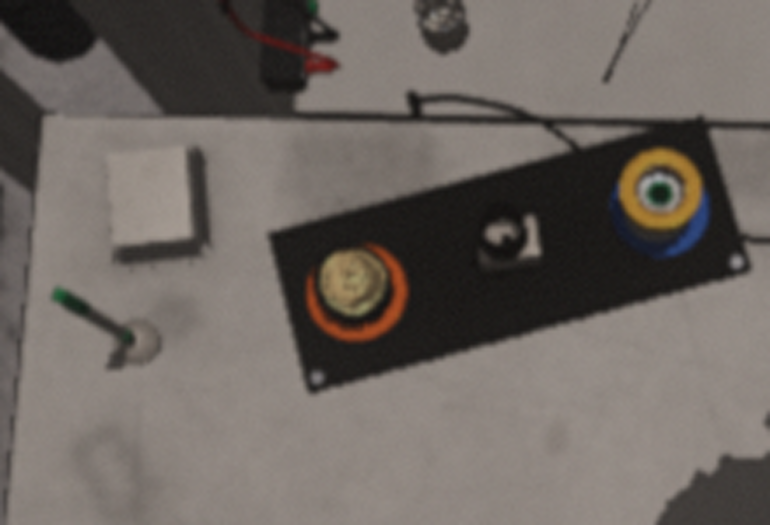

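View pics/side9.png

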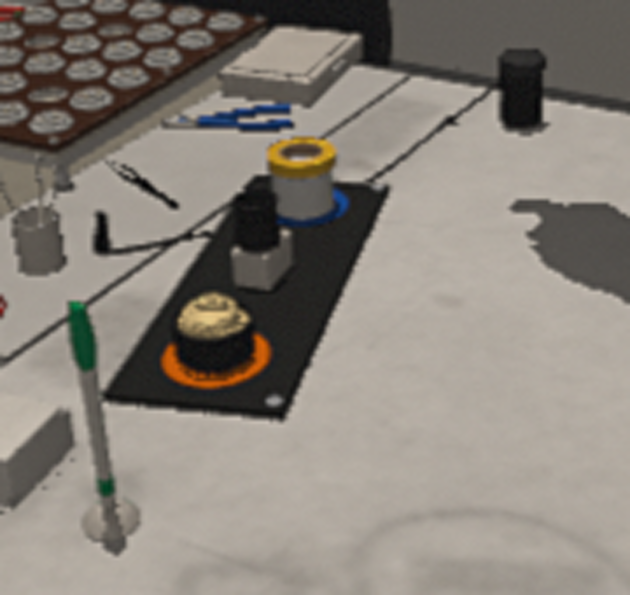

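```bash
python3 -c "
from workcell import job_done
print(job_done())"
```

```text
the job is handed in; nothing more can be done
None
```

The layout is done and handed in at about 30 s of the 115 s allowed. The last top and side pictures show every piece where it should be and upright, with the arm clear.

| Piece | Placed on | Measured offset | Allowed |
|---|---|---|---|
| Grey solder reel | blue pad | about 4 mm | 13 mm |
| Black tip cleaner | orange pad | under 2 mm | 13 mm |
| Steel block | bare mat, midway between the pads | about 1–2 mm | 13 mm |
| Yellow tape roll | flat on the reel | about 1 mm | 12 mm |
| Small black loupe | on the steel block | about 2–3 mm | 10 mm |

- **Heights:** all fit each piece sitting on its support. For example, the tape's top is at about 62 mm and the loupe's at about 77–80 mm.
- **Disagreements:** the cameras differed by 2–5 mm in places, mainly on the reel's y position and the loupe's y. All of that is well inside the tolerances.
- **Bench contact:** the fingertips pressed on the bench with about 23 N while picking up the tape. It did no harm.
- **Loupe grip:** the jaws closed to about 34 mm on the loupe, less than its 38 mm width, but it held securely and went down upright.
- **Bystanders:** I never touched the black jar or the dust brush. Both still stand where they were.

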